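# Rotate the spray-bottle stock in the gravity-feed lane

## Robot

A 6-joint arm with a two-finger parallel gripper is mounted at the origin on a cart in front of the work surface, level with it; the furniture and walls round the work are solid. World frame = base frame: x ahead of the robot, y to its left, z up, the work surface at z = 0. Lengths are in m, angles in degrees, forces in N, time in s.
With the tool pointing down it reaches from about 0.325 to 1 m from the base axis. Payload 5.1 kg.
Tool frame: the origin (TCP) lies between the finger pads; the fingertips stand 19 mm ahead of it and the grasp point (between the pads) is the TCP; z points along the fingers, x is the direction in which the jaws open and shut, and the axes are right-handed (so a half turn about z gives the same grasp; the last joint's range is limited). The gripper opens to 85 mm and grips with 20 to 120 N. Pads are 22 mm wide; open, the fingers measure 114 mm over their backs; the gripper's body (76 mm by 85 mm) begins 54 mm behind the grasp point. The pads swing forward as they close: fully open they stand 13 mm farther back than shut.
Start: joints at [-78.3, 7.093, 94.555, -0, 78.352, -4.733], TCP at [0.184, -0.623, 0.228] pointing down, gripper open.
Joint ranges: [-149.61, 149.61], [-58.7, 133.49], [1.44, 155.28], [-77.14, 257.14], [18.33, 153.61], [-166.67, 166.67]. Speed limits (degrees/s): [147.25, 147.25, 180, 180, 180, 180].

## Interface

Orientations are given as a 3x3 rotation matrix whose columns are the frame's x, y, z axes.
In Python, from station import read_state, camera, get_calibration, finish_job gives the robot as it stands. The module is installed in compiled form; this text tells all that it offers.
- The arm moves only by the shell command python3 -m crank 'ROWS'. ROWS is JSON, a list that holds one entry, the list of rows, each a list of 7 numbers: the shift along the tool's x, y, z in cm, then the turn, a rotation vector about the tool's x, y, z in degrees, then the opening, from 0 (shut) to 1 (fully open). In form: [[[x, y, z, ax, ay, az, fingers], ...]]. A call has 1 to 12 rows; each row shifts and turns the commanded pose from where the row before left it, along the tool's axes as they then stand; what a row does not reach is not made up. A row lasts 1/8 s, in which the tool goes at most 62.5 mm and 10.7 degrees, less where a joint would pass 70% of its speed; a pose out of reach is approached as far as the arm can. A call with a gripper value outside its range is refused whole. The fingers move at their own pace and stop on an object; the grip force is fixed at half the most. Time passes only in rows, so rows that do not move let the fingers close. It gives the time, the measured TCP pose, the force and the opening at its end, in the units of the state.
- read_state(): the state, without advancing time (a new reading comes with each control period).
- camera(name): name is "side" or "top" or "wrist"; returns the picture (384x512x3 uint8, red, green, blue); there is no depth.
- get_calibration(name): a dict with "K" (3x3 intrinsics, pixels), "R" (3x3) and "t" (3): a world point X has camera coordinates R X + t. Camera axes: x right, y down, z forward; pixel columns grow to the right and rows downward; lengths in m; the calibration is good to about 2 mm. The wrist camera is an equidistant fisheye: a pixel r from the principal point sees the ray r / f radians off the axis. A picture is of the moment at which its call begins: read the wrist's pose just before it. get_calibration takes no time and is no camera call; for the wrist camera it gives the pose at the moment of the call.
- finish_job(): hands the job in, once; it reports no verdict.
The state is a dict: "clock": time; "qpos": joint angles; "joint_velocities": joint speeds; "joint_torque": joint torques, N m; "eef_pos": TCP position; "tool_rot": TCP orientation; "force": force on the tool from outside, world axes, zero at the start; "ft_torque": the same for the moment, N m; "gripper_width": finger opening in m.
Only numpy, scipy, OpenCV 4.12 (cv2) and the standard library are available. Lean on these libraries where they do the work, as an engineer would, in place of code of your own. Each camera call takes 0.05 s, during which the arm holds its last target.

## Task

First take the oldest spray bottle, the one at the low front end of the sloped roller lane, and stand it upright in the larger compartment of the job tray that holds the jar, clear of the jar. Let the remaining bottles feed down, then load the two new spray bottles that stand on the worktop to the left into the lane behind them, one after the other, their 42 mm side across the lane, so that the lane is full with the older stock in front. Keep the tall bottles from tipping over, leave the older two in the lane, and do not shift the jar, the dropper bottle or the loupe.

Things in the scene. Friction and masses are not known exactly. Their poses are not given: they have to be found in the camera images.
- lane: fixed gravity-feed roller lane of aluminium on a dark base plate 190 x 86 mm; origin on the worktop under the middle of the base; x level, towards the high rear end, y across, z up. The roller bed rises 25 degrees towards +x and is 165 mm long. Channel 47 mm wide inside; 3 mm side guides stand 42 mm above the bed, square to it. Top and rear end are open.
- lane_stop (a point): point on the bed's mid-line at the foot of the front stop (low end; lane x = -75, z = 35 mm; axes as the lane's). The stop is a low lip and a round bar with its top 68 mm above the bed, between cheeks 70 mm high. Bed and guides are slippery: a bottle let go there slides down by itself to the stop or to the bottle before it.
- lane_last (a point): point on the bed's mid-line, 124 mm up the slope from lane_stop, where the middle of the fourth and last bottle's foot comes (axes as the lane's). The lane holds four bottles, one behind the other, about 35.5 mm apart along the slope; the first one's foot is centred about 18 mm from lane_stop.
- stock_front: spray bottle, dark body, red cap, same kind as the others: 36 (own x) x 42 (own y) x 106 mm tall, about 0.14 kg; origin at the centre of its underside, z along the bottle. Sides nearly straight: it can be gripped across the 42 mm up to near its top; it is tall for its foot and topples easily. Starts in the lane, leaning with the slope, own y across it. The oldest, at the front stop.
- stock_mid: spray bottle, dark body, red cap, same kind as the others: 36 (own x) x 42 (own y) x 106 mm tall, about 0.14 kg; origin at the centre of its underside, z along the bottle. Sides nearly straight: it can be gripped across the 42 mm up to near its top; it is tall for its foot and topples easily. Starts in the lane, leaning with the slope, own y across it. Second in line.
- stock_rear: spray bottle, dark body, red cap, same kind as the others: 36 (own x) x 42 (own y) x 106 mm tall, about 0.14 kg; origin at the centre of its underside, z along the bottle. Sides nearly straight: it can be gripped across the 42 mm up to near its top; it is tall for its foot and topples easily. Starts in the lane, leaning with the slope, own y across it. Third in line, the rearmost.
- new_a: spray bottle, dark body, red cap, same kind as the others: 36 (own x) x 42 (own y) x 106 mm tall, about 0.14 kg; origin at the centre of its underside, z along the bottle. Sides nearly straight: it can be gripped across the 42 mm up to near its top; it is tall for its foot and topples easily. New stock: starts upright on the worktop on the left, among other things.
- new_b: spray bottle, dark body, red cap, same kind as the others: 36 (own x) x 42 (own y) x 106 mm tall, about 0.14 kg; origin at the centre of its underside, z along the bottle. Sides nearly straight: it can be gripped across the 42 mm up to near its top; it is tall for its foot and topples easily. New stock: starts upright on the worktop on the left, among other things.
- tray: fixed open job tray, 134 (x) x 214 (y) x 42 mm; origin at the centre of its underside; floor 2 mm thick, inside free from x = -58 to 58 mm. A divider 26 mm high at y = -45 mm parts it; the larger compartment runs from y = -44 to y = 100 mm.
- jar: round screw jar, 50 mm diameter, 34 mm high, origin at the centre of its underside; stands in the larger compartment of the tray. To be left where it is.
- dropper: bystander on the worktop among the new bottles: glass bottle with a rubber dropper, 34 mm diameter, 102 mm tall; origin at the centre of its underside. To be left where it is.
- loupe: bystander on the worktop among the new bottles: black eye loupe, 35 mm diameter, 32 mm high; origin at the centre of its underside. To be left where it is.
There are look-alikes about, which are no part of the job. What is shaped like the stock_rear but yellow is not meant. What is shaped like the new_b but green is not meant.

How it is judged (in metres and radians):
On the way, in this order (a step that is already met when the one before it is completed fails the run):
1. the oldest bottle stands released and upright in the tray's larger compartment, the two older ones have fed down to the front, and no new one has been loaded yet (x of stock_front in the frame of tray between -0.045 and 0.045 m and y of stock_front in the frame of tray between -0.032 and 0.09 m and z of stock_front in the frame of tray below 0.012 m and angle between stock_front's own z axis and vertical below 0.12 rad and linear speed of stock_front below 0.02 m/s and contact force between the fingers and stock_front below 0.05 N and x of stock_mid in the frame of lane between -0.0728 and -0.0448 m and y of stock_mid in the frame of lane between -0.015 and 0.015 m and angle between stock_mid's own z axis and vertical between 0.3 and 0.57 rad and z of stock_mid in the frame of lane below 0.0586 m and x of stock_rear in the frame of lane between -0.0403 and -0.0123 m and y of stock_rear in the frame of lane between -0.015 and 0.015 m and angle between stock_rear's own z axis and vertical between 0.3 and 0.57 rad and z of stock_rear in the frame of lane below 0.0741 m and horizontal distance between each of new_a, new_b and lane above 0.12 m), for 0.2 s.
2. the first new bottle stands released in the lane, third from the front (((x of new_a in the frame of lane between -0.0078 and 0.0202 m and y of new_a in the frame of lane between -0.015 and 0.015 m and angle between new_a's own z axis and vertical between 0.3 and 0.57 rad and z of new_a in the frame of lane below 0.0896 m and contact force between the fingers and new_a below 0.05 N and linear speed of new_a below 0.02 m/s) or (x of new_b in the frame of lane between -0.0078 and 0.0202 m and y of new_b in the frame of lane between -0.015 and 0.015 m and angle between new_b's own z axis and vertical between 0.3 and 0.57 rad and z of new_b in the frame of lane below 0.0896 m and contact force between the fingers and new_b below 0.05 N and linear speed of new_b below 0.02 m/s))), for 0.2 s.
At the end, for the whole second after the job is handed in: Oldest bottle upright (7 deg) on the floor of the tray's larger compartment; the two older ones first and second in the lane, the new ones third and fourth in either order, each on the rollers, leaning with the slope (8 deg), within 14 mm of its place; all at rest (x of stock_front in the frame of tray between -0.045 and 0.045 m and y of stock_front in the frame of tray between -0.032 and 0.09 m and z of stock_front in the frame of tray below 0.012 m and angle between stock_front's own z axis and vertical below 0.12 rad and x of stock_mid in the frame of lane between -0.0728 and -0.0448 m and y of stock_mid in the frame of lane between -0.015 and 0.015 m and angle between stock_mid's own z axis and vertical between 0.3 and 0.57 rad and z of stock_mid in the frame of lane below 0.0586 m and x of stock_rear in the frame of lane between -0.0403 and -0.0123 m and y of stock_rear in the frame of lane between -0.015 and 0.015 m and angle between stock_rear's own z axis and vertical between 0.3 and 0.57 rad and z of stock_rear in the frame of lane below 0.0741 m and ((x of new_a in the frame of lane between -0.0078 and 0.0202 m and y of new_a in the frame of lane between -0.015 and 0.015 m and angle between new_a's own z axis and vertical between 0.3 and 0.57 rad and z of new_a in the frame of lane below 0.0896 m and x of new_b in the frame of lane between 0.0247 and 0.0527 m and y of new_b in the frame of lane between -0.015 and 0.015 m and angle between new_b's own z axis and vertical between 0.3 and 0.57 rad and z of new_b in the frame of lane below 0.1051 m) or (x of new_b in the frame of lane between -0.0078 and 0.0202 m and y of new_b in the frame of lane between -0.015 and 0.015 m and angle between new_b's own z axis and vertical between 0.3 and 0.57 rad and z of new_b in the frame of lane below 0.0896 m and x of new_a in the frame of lane between 0.0247 and 0.0527 m and y of new_a in the frame of lane between -0.015 and 0.015 m and angle between new_a's own z axis and vertical between 0.3 and 0.57 rad and z of new_a in the frame of lane below 0.1051 m)) and linear speed of each of stock_front, stock_mid, stock_rear, new_a, new_b below 0.02 m/s); the robot touches nothing.
It fails at once if a bottle tips over (leans more than 50 degrees) (angle between any of stock_front, stock_mid, stock_rear, new_a, new_b's own z axis and vertical above 0.87 rad).
It fails at once if one of the two older bottles is taken out of the lane instead of sliding down one place (distance of any of stock_mid, stock_rear from where it was at the start of the episode above 0.065 m).
It fails at once if the jar, the dropper bottle or the loupe is shifted by more than 25 mm or tipped (distance of any of jar, dropper, loupe from where it was at the start of the episode above 0.025 m or angle between any of jar, dropper, loupe's own z axis and vertical above 0.4 rad).
It also fails if it takes over 72 s, if anything falls off the work surface, if the arm or the gripper's body presses on something with over 40 N, if the wrist force passes 120 N, or if a joint passes its speed limit or range.

## Working session

There is one attempt and no reset: what is moved stays moved. The work goes in short steps, Python scripts to look and compute and a shell command to move; the robot and the scene stay as the last step left them, time stands still between calls to the robot, and variables do not carry over. Pictures are saved under pics/ and viewed, and the job is handed in when it is done.

```bash
mkdir -p pics
python3 - <<'E'
from station import *
import cv2,numpy as np
print(read_state())
for n in ["side","top","wrist"]:
    c=get_calibration(n);print(n,c)
    cv2.imwrite(f"pics/{n}0.png",camera(n)[:,:,::-1])
E
```

```text
{'clock': 0.0, 'qpos': array([-7.82994485e+01,  7.13440454e+00,  9.46343036e+01, -7.86917043e-04,
        7.83512345e+01, -4.73228084e+00]), 'joint_velocities': array([-0.03898037,  0.037463  ,  0.08281873,  0.05813773,  0.07449448,
        0.05397145]), 'joint_torque': array([-1.04397920e-04, -4.23618150e+01, -3.65453839e+01, -9.54774487e-05,
        7.05258004e-03, -2.17152393e-05]), 'eef_pos': array([ 0.18372596, -0.62285052,  0.22674047]), 'tool_rot': array([[ 2.82893345e-01, -9.59151273e-01, -4.37704918e-04],
       [-9.59149101e-01, -2.82893638e-01,  2.04716510e-03],
       [-2.08736494e-03, -1.59305102e-04, -9.99997809e-01]]), 'force': array([ 0.38543283, -0.38117658, -0.22858663]), 'ft_torque': array([-0.04705223, -0.03172676,  0.03609736]), 'gripper_width': 0.0854460860330109}
side {'K': array([[483.02694866,   0.        , 258.8413398 ],
       [  0.        , 483.02694866, 190.00504622],
       [  0.        ,   0.        ,   1.        ]]), 'R': array([[-0.95409503, -0.29866298,  0.02242982],
       [-0.21041748,  0.61512604, -0.75983185],
       [ 0.21313647, -0.72967142, -0.64973261]]), 't': array([0.52135345, 0.10623065, 1.45872844])}
top {'K': array([[368.16852415,   0.        , 255.88990726],
       [  0.        , 368.16852415, 196.17878109],
       [  0.        ,   0.        ,   1.        ]]), 'R': array([[ 0.02440043, -0.99950029, -0.02009439],
       [-0.99771874, -0.02308153, -0.06343941],
       [ 0.0629439 ,  0.0215965 , -0.99778337]]), 't': array([0.08271851, 0.5046346 , 1.2251525 ])}
wrist {'K': array([[297.31863964,   0.        , 256.49422588],
       [  0.        , 297.31863964, 192.61496253],
       [  0.        ,   0.        ,   1.        ]]), 'R': array([[ 0.2824534 , -0.95927962, -0.00164195],
       [-0.91600808, -0.27021989,  0.29649689],
       [-0.2848671 , -0.08224252, -0.95503241]]), 't': array([-0.64950377, -0.03792341,  0.37898762])}
```

View pics/side0.png

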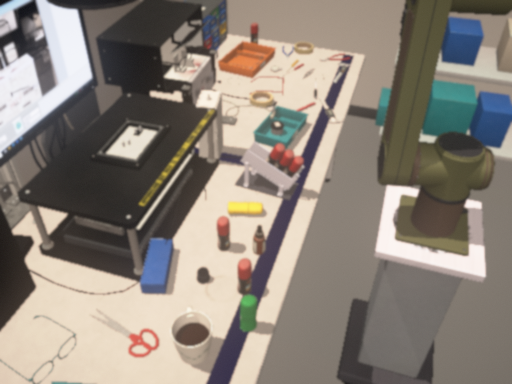

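View pics/top0.png

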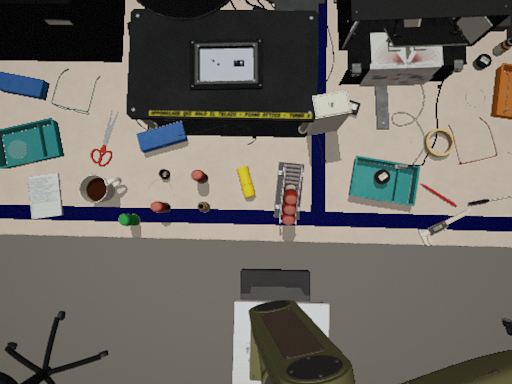

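View pics/wrist0.png

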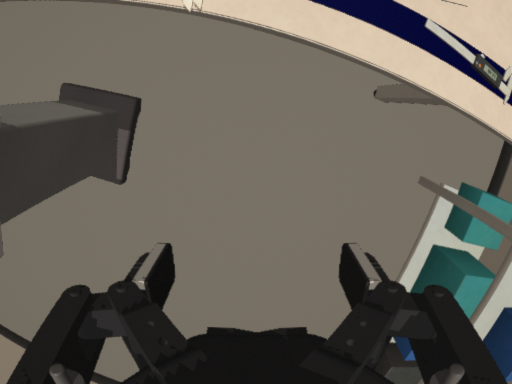

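Run:
```python
import cv2
a=cv2.imread("pics/side0.png");b=cv2.imread("pics/top0.png")
cv2.imwrite("pics/s1.png",cv2.resize(a[90:210,200:340],None,fx=5,fy=5,interpolation=cv2.INTER_CUBIC))
cv2.imwrite("pics/s2.png",cv2.resize(a[190:350,130:290],None,fx=3.7,fy=3.7,interpolation=cv2.INTER_CUBIC))
cv2.imwrite("pics/t1.png",cv2.resize(b[140:240,80:240],None,fx=5,fy=5,interpolation=cv2.INTER_CUBIC))
cv2.imwrite("pics/t2.png",cv2.resize(b[140:240,265:425],None,fx=5,fy=5,interpolation=cv2.INTER_CUBIC))
```

```text
(no output)
```

View pics/s1.png

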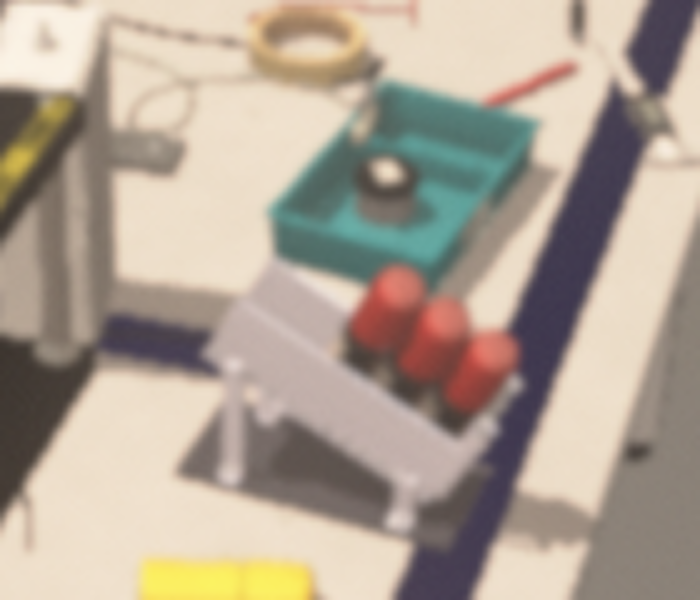

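View pics/s2.png

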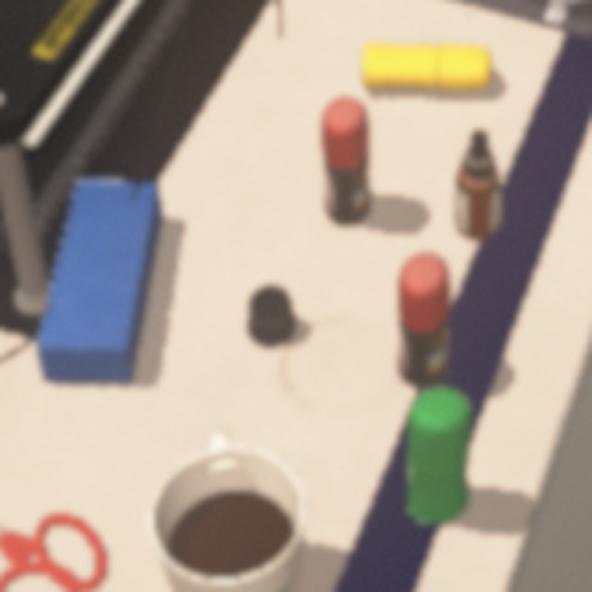

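View pics/t1.png

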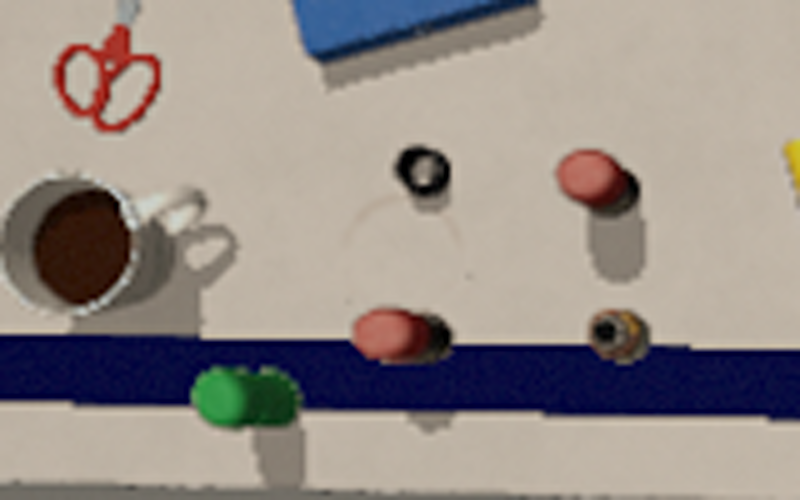

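View pics/t2.png

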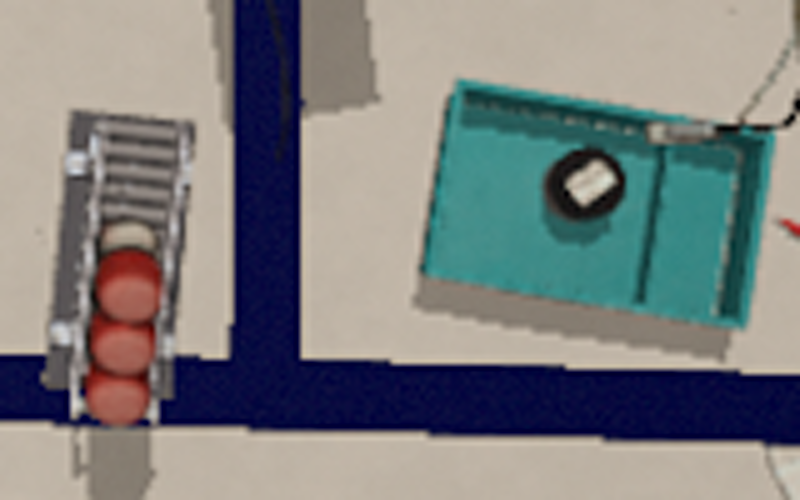

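```bash
cat > h.py <<'E'
import numpy as np,cv2
from station import *
def ray(c,u,v,fish=False):
    K=c['K'];R=np.array(c['R']);t=np.array(c['t'])
    x=(u-K[0,2])/K[0,0];y=(v-K[1,2])/K[1,1]
    if fish:
        r=np.hypot(x,y);d=np.array([np.sin(r)*x/max(r,1e-9),np.sin(r)*y/max(r,1e-9),np.cos(r)])
    else: d=np.array([x,y,1.])
    return -R.T@t, R.T@d/np.linalg.norm(d)
def onz(c,u,v,z,fish=False):
    o,d=ray(c,u,v,fish); return o+d*(z-o[2])/d[2]
def tri(*rs):
    A=np.zeros((3,3));b=np.zeros(3)
    for o,d in rs:
        P=np.eye(3)-np.outer(d,d);A+=P;b+=P@o
    x=np.linalg.solve(A,b);return x,[np.linalg.norm((np.eye(3)-np.outer(d,d))@(x-o)) for o,d in rs]
def proj(c,X,fish=False):
    p=np.array(c['R'])@X+c['t'];K=c['K']
    if fish:
        th=np.arctan2(np.hypot(p[0],p[1]),p[2]);n=np.hypot(p[0],p[1])
        return np.array([K[0,2]+K[0,0]*th*p[0]/n,K[1,2]+K[1,1]*th*p[1]/n])
    return np.array([K[0,2]+K[0,0]*p[0]/p[2],K[1,2]+K[1,1]*p[1]/p[2]])
E
python3 - <<'E'
from h import *
np.set_printoptions(precision=4,suppress=True)
T=get_calibration("top");S=get_calibration("side")
f=lambda x,y,ox,oy,s:(ox+x/s,oy+y/s)
for n,p in dict(b1=(587,175),b2=(388,333)).items():
    u=f(*p,80,140,5);print(n,onz(T,*u,.106))
print("drop",onz(T,*f(610,333,80,140,5),.102),"loupe",onz(T,*f(424,170,80,140,5),.032),"green",onz(T,*f(225,398,80,140,5),.106))
for n,p in dict(PL=(72,112),PLf=(45,385),PR=(195,122)).items():
    print(n,onz(T,*f(*p,265,140,5),.003 if n!='PR' else .12))
for n,p in dict(f=(116,398),m=(120,347),r=(128,292)).items(): print(n,onz(T,*f(*p,265,140,5),.14))
for n,p in dict(c1=(458,80),c2=(775,130),c3=(745,325),c4=(423,275)).items(): print(n,onz(T,*f(*p,265,140,5),.042))
print("jar",onz(T,*f(590,185,265,140,5),.034))
# side tops
for n,p,q in [("f",(116,398),(495,352)),("m",(120,347),(446,316)),("r",(128,292),(400,285))]:
    print(n,tri(ray(T,*f(*p,265,140,5)),ray(S,*f(*q,200,90,5))))
E
```

```text
b1 [0.5595 0.2788 0.106 ]
b2 [0.457  0.4008 0.106 ]
drop [0.4604 0.2615 0.102 ] loupe [0.5692 0.4024 0.032 ] green [0.4137 0.502  0.106 ]
PL [0.6212 0.0173 0.003 ]
PLf [0.434  0.0318 0.003 ]
PR [ 0.5982 -0.0543  0.12  ]
f [ 0.4261 -0.0073  0.14  ]
m [ 0.457  -0.0091  0.14  ]
r [ 0.4904 -0.0134  0.14  ]
c1 [ 0.6419 -0.2359  0.042 ]
c2 [ 0.613  -0.4437  0.042 ]
c3 [ 0.484  -0.4238  0.042 ]
c4 [ 0.512  -0.2139  0.042 ]
jar [ 0.5749 -0.3254  0.034 ]
f (array([ 0.4252, -0.0079,  0.1342]), [np.float64(0.0009896781169527705), np.float64(0.000989678116952736)])
m (array([ 0.4565, -0.0082,  0.1534]), [np.float64(0.00015690482309895445), np.float64(0.00015690482309894496)])
r (array([ 0.4879, -0.0116,  0.1669]), [np.float64(0.001000328707610933), np.float64(0.001000328707610845)])
```

```bash
cat > plan.py <<'E'
import numpy as np,sys,json
from scipy.spatial.transform import Rotation as Ro
# pose file keeps commanded pose after planned moves (informational)
def down(yawx,tilt=0):
    """tool pointing down, tool x at world angle yawx (deg), tilted by +tilt about tool x"""
    a=np.radians(yawx);x=np.array([np.cos(a),np.sin(a),0]);z=np.array([0,0,-1.]);y=np.cross(z,x)
    return np.column_stack([x,y,z])@Ro.from_rotvec([np.radians(tilt),0,0]).as_matrix()
def rows(p,R,p2,R2,n,g,nd=2):
    rv=Ro.from_matrix(R.T@R2).as_rotvec(degrees=True)
    out=[];pc=p.copy();Rc=R.copy()
    for i in range(1,n+1):
        pt=p+(p2-p)*i/n
        d=np.round(Rc.T@(pt-pc)*100,nd)
        Rt=R@Ro.from_rotvec(np.radians(rv*i/n)).as_matrix()
        w=np.round(Ro.from_matrix(Rc.T@Rt).as_rotvec(degrees=True),1)
        out.append([*map(float,d+0.),*map(float,w+0.),g])
        pc=pc+Rc@d/100;Rc=Rc@Ro.from_rotvec(np.radians(w)).as_matrix()
    print(json.dumps(out).replace(' ',''));print(' step mm',np.linalg.norm(p2-p)/n*1000,'deg',np.linalg.norm(rv)/n)
    return pc,Rc
E
python3 - <<'E'
from h import *;from plan import *
s=read_state();p,R=s['eef_pos'],s['tool_rot']
p,R=rows(p,R,np.array([.43,-.36,.33]),down(-94.4),8,1)
p,R=rows(p,R,np.array([.40,-.01,.30]),down(-94.4),7,1)
E
```

```text
[[-2.28,-3.88,-1.28,0.0,0.0,2.6,1],[-2.46,-3.78,-1.29,0.0,0.0,2.6,1],[-2.63,-3.66,-1.28,0.0,0.0,2.6,1],[-2.79,-3.53,-1.28,0.0,0.0,2.6,1],[-2.95,-3.41,-1.28,0.0,0.1,2.6,1],[-3.09,-3.27,-1.29,0.0,0.0,2.6,1],[-3.25,-3.12,-1.29,0.0,0.0,2.6,1],[-3.38,-2.98,-1.29,0.0,0.0,2.6,1]]
 step mm 46.83876433847522 deg 2.6039222325809117
[[-4.95,0.81,0.43,0.0,0.0,0.0,1],[-4.96,0.81,0.43,0.0,0.0,0.0,1],[-4.95,0.8,0.43,0.0,0.0,0.0,1],[-4.95,0.81,0.42,0.0,0.0,0.0,1],[-4.95,0.81,0.43,0.0,0.0,0.0,1],[-4.96,0.81,0.43,0.0,0.0,0.0,1],[-4.95,0.81,0.43,0.0,0.0,0.0,1]]
 step mm 50.363576447550855 deg 0.004803769347807019
```

```bash
python3 -m crank '[[[-2.28,-3.88,-1.28,0,0,2.6,1],[-2.46,-3.78,-1.29,0,0,2.6,1],[-2.63,-3.66,-1.28,0,0,2.6,1],[-2.79,-3.53,-1.28,0,0,2.6,1],[-2.95,-3.41,-1.28,0,0,2.6,1],[-3.09,-3.27,-1.29,0,0,2.6,1],[-3.25,-3.12,-1.29,0,0,2.6,1],[-3.38,-2.98,-1.29,0,0,2.6,1],[0,0,0,0,0,0,1]]]'
cat > shot.py <<'E'
import sys,pickle
from h import *
n,f=sys.argv[1:3]
c=get_calibration(n);im=camera(n);pickle.dump(c,open(f"pics/{f}.pkl","wb"))
cv2.imwrite(f"pics/{f}.png",im[:,:,::-1]);s=read_state();print(s['clock'],s['eef_pos'],s['force'],s['gripper_width'])
E
python3 shot.py wrist w1
```

```text
clock: 1.27
eef_pos: [0.4319, -0.3587, 0.3321]
tool_rot: [[-0.072, -0.997, 0.002], [-0.997, 0.072, -0.001], [0.001, -0.002, -1.0]]
force: [0.1, -0.5, -0.4]
gripper_width: 0.0855
1.325 [ 0.43077933 -0.35957099  0.33111018] [ 0.00147012 -0.56211373 -0.05851727] 0.085583576224847
```

View pics/w1.png

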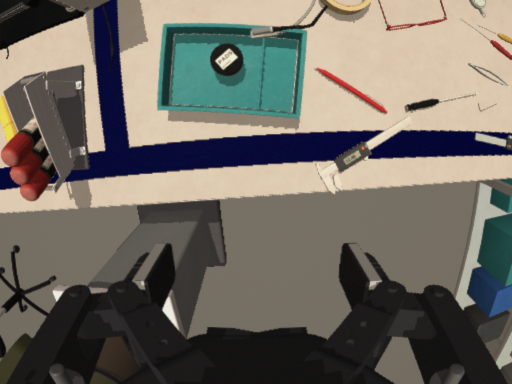

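```bash
python3 - <<'E'
from h import *;import pickle
c=pickle.load(open("pics/w1.pkl","rb"))
P=[onz(c,u,v,.042,True) for u,v in [(164,25),(307,28),(299,118),(158,109)]]
for p in P:print(p)
m=sum(P)/4;print(m,[np.linalg.norm(P[i]-P[(i+1)%4]) for i in range(4)])
y=(P[0]+P[3]-P[1]-P[2]);print(np.degrees(np.arctan2(y[1],y[0])))
x=(P[0]+P[1]-P[2]-P[3]);print(np.degrees(np.arctan2(x[1],x[0])))
print(onz(c,227,60,.034,True))
E
python3 -m crank '[[[-4.95,0.81,0.43,0,0,0,1],[-4.95,0.81,0.43,0,0,0,1],[-4.95,0.81,0.43,0,0,0,1],[-4.95,0.81,0.43,0,0,0,1],[-4.95,0.81,0.43,0,0,0,1],[-4.95,0.81,0.43,0,0,0,1],[-4.95,0.81,0.43,0,0,0,1],[0,0,0,0,0,0,1]]]'
python3 shot.py wrist w2
```

```text
[ 0.64317758 -0.23707276  0.042     ]
[ 0.61740163 -0.44640653  0.042     ]
[ 0.48262902 -0.42539171  0.042     ]
[ 0.51482399 -0.21757712  0.042     ]
[ 0.56450805 -0.33161203  0.042     ] [np.float64(0.21091473166920582), np.float64(0.13640116771613148), np.float64(0.21029365070824882), np.float64(0.12982574823121135)]
82.08830272363731
-8.752437177521534
[ 0.57652605 -0.32670357  0.034     ]
clock: 2.33
eef_pos: [0.3991, -0.009, 0.2997]
tool_rot: [[-0.072, -0.997, -0.001], [-0.997, 0.072, 0.0], [-0.0, 0.001, -1.0]]
force: [-0.6, -0.3, 0.1]
gripper_width: 0.0853
2.375 [ 0.39947698 -0.01027136  0.29995679] [-0.93008208  0.07759881 -0.01992455] 0.08577516656348984
```

View pics/w2.png

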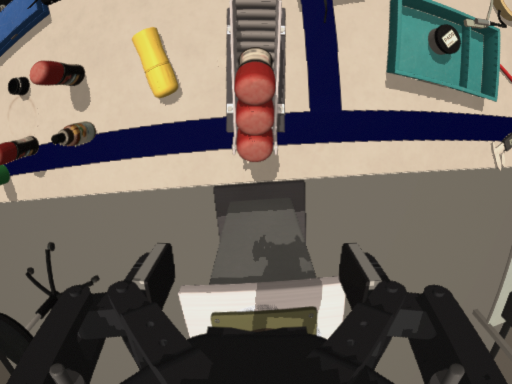

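Run:
```python
import cv2
a=cv2.imread("pics/w2.png")
cv2.imwrite("pics/w2c.png",cv2.resize(a[0:170,200:310],None,fx=3.5,fy=3.5,interpolation=cv2.INTER_CUBIC))
cv2.imwrite("pics/w2d.png",cv2.resize(a[40:190,0:190],None,fx=4,fy=4,interpolation=cv2.INTER_CUBIC))
```

```text
(no output)
```

View pics/w2c.png

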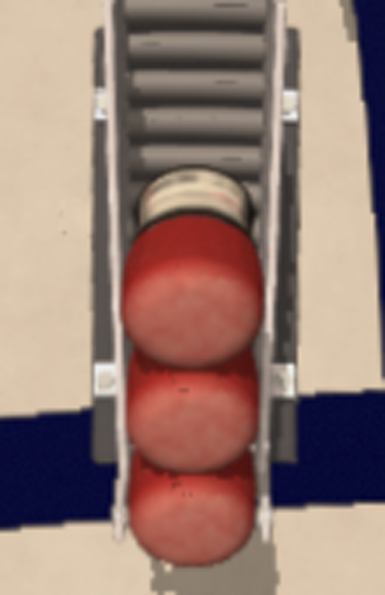

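View pics/w2d.png

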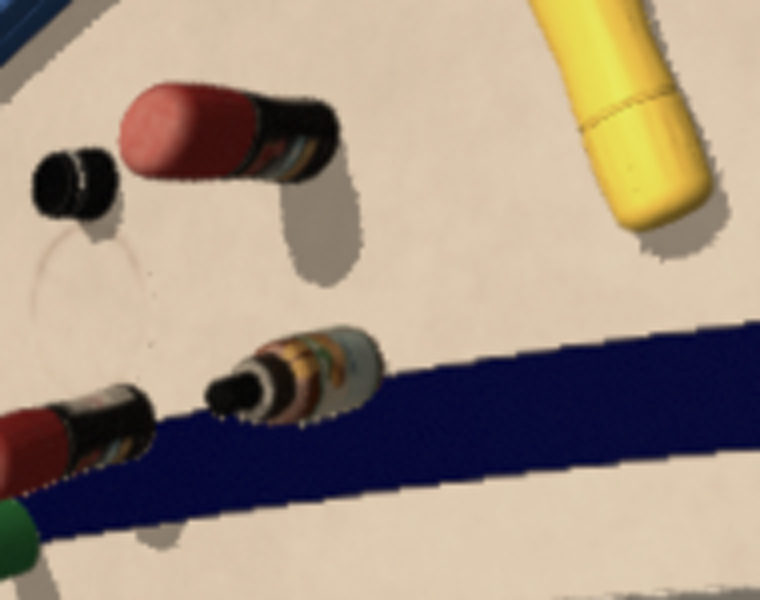

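Run:
```python
from h import *;import pickle
np.set_printoptions(precision=4,suppress=True)
c=pickle.load(open("pics/w2.pkl","rb"))
g=lambda u,v,z:onz(c,200+u/3.5,v/3.5,z,True)
FL,FR,BL,BR=[g(*q,.004) for q in [(92,461),(298,461),(96,28),(300,28)]]
print(FL,FR,BL,BR);print((FL+FR+BL+BR)/4,np.linalg.norm(FL-FR),np.linalg.norm(FL-BL),np.linalg.norm(FR-BR))
d=BL+BR-FL-FR;yaw=np.arctan2(d[1],d[0]);print(np.degrees(yaw))
d=FL+BL-FR-BR;print(np.degrees(np.arctan2(d[1],d[0]))-90)
O=(FL+FR+BL+BR)/4;O[2]=0
for yw,O in [(np.radians(-4.2),O)]:
    X=np.array([np.cos(yw),np.sin(yw),0]);Z=np.array([0,0,1]);t=np.radians(25)
    s=X*np.cos(t)+Z*np.sin(t);n=-X*np.sin(t)+Z*np.cos(t)
    st=O-.075*X+.035*Z
    print("stop",st)
    for k,q in enumerate([(190,517),(192,420),(193,312)]):
        top=st+s*(.018+.0355*k)+n*.106
        print("top exp",top,"px",(proj(c,top,True)-[200,0])*3.5,"meas ",g(*q,top[2]))
T=pickle.load(open("pics/w2.pkl","rb"))
# two-view refinement of the cap tops w2 + top + side
Tc=get_calibration("top");S=get_calibration("side")
for pw,p,q in [((190,517),(116,398),(495,352)),((192,420),(120,347),(446,316)),((193,312),(128,292),(400,285))]:
    print(tri(ray(c,200+pw[0]/3.5,pw[1]/3.5,True),ray(Tc,265+p[0]/5,140+p[1]/5),ray(S,200+q[0]/5,90+q[1]/5)))
```

```text
[0.4356 0.0329 0.004 ] [ 0.4293 -0.0542  0.004 ] [0.6241 0.017  0.004 ] [ 0.6179 -0.0683  0.004 ]
[ 0.5267 -0.0182  0.004 ] 0.08734300987614181 0.1891062466635368 0.1891463237802877
-4.5389762005620495
-4.156869477967447
stop [ 0.4519 -0.0127  0.035 ]
top exp [ 0.4235 -0.0106  0.1387] px [195.8115 533.7902] meas  [ 0.4287 -0.0092  0.1387]
top exp [ 0.4556 -0.0129  0.1537] px [195.7901 429.4003] meas  [ 0.4583 -0.0121  0.1537]
top exp [ 0.4877 -0.0153  0.1687] px [195.7814 312.0948] meas  [ 0.4877 -0.0146  0.1687]
(array([ 0.4261, -0.0087,  0.133 ]), [np.float64(0.0017147364502822036), np.float64(0.0009589014683124475), np.float64(0.0018013420276170873)])
(array([ 0.4572, -0.0103,  0.1514]), [np.float64(0.001976237849214554), np.float64(0.0020619913768143198), np.float64(0.0005342775546152788)])
(array([ 0.488 , -0.0132,  0.1656]), [np.float64(0.0014330259872787571), np.float64(0.001891498894443547), np.float64(0.0007975724232360578)])
```

```bash
cat >> plan.py <<'E'
yw=np.radians(-4.3);O=np.array([.5265,-.0172,0])
X=np.array([np.cos(yw),np.sin(yw),0]);Y=np.array([-np.sin(yw),np.cos(yw),0]);Z=np.array([0,0,1.]);_t=np.radians(25)
S_=X*np.cos(_t)+Z*np.sin(_t);N_=-X*np.sin(_t)+Z*np.cos(_t);ST=O-.075*X+.035*Z
LR=down(-94.3,25)
TO=np.array([.5645,-.331,0]);tyw=np.radians(-8.2)
TX=np.array([np.cos(tyw),np.sin(tyw),0]);TY=np.array([-np.sin(tyw),np.cos(tyw),0])
E
python3 - <<'E'
from h import *;from plan import *
s=read_state();p,R=s['eef_pos'],s['tool_rot']
a=ST+S_*.018+N_*.20;b=ST+S_*.018+N_*.09;print(a,b)
p,R=rows(p,R,a,LR,4,.8)
p,R=rows(p,R,b,LR,5,.8)
E
```

```text
[ 0.38369301 -0.00646229  0.22386869] [ 0.43005016 -0.0099479   0.12417483]
[[-0.07,0.4,1.9,6.3,0.0,0.0,0.8],[-0.06,0.6,1.85,6.2,0.0,0.0,0.8],[-0.07,0.81,1.77,6.3,0.0,0.0,0.8],[-0.07,0.99,1.67,6.3,0.0,0.1,0.8]]
 step mm 19.450324905397647 deg 6.263041906258455
[[0.0,0.0,2.2,0.0,0.0,0.0,0.8],[0.0,0.0,2.2,0.0,0.0,0.0,0.8],[0.0,0.0,2.2,0.0,0.0,0.0,0.8],[0.0,0.0,2.2,0.0,0.0,0.0,0.8],[0.0,0.01,2.2,0.0,0.0,0.0,0.8]]
 step mm 22.00789455714285 deg 0.012229078715838827
```

```bash
python3 -m crank '[[[-0.07,0.4,1.9,6.3,0,0,0.8],[-0.06,0.6,1.85,6.3,0,0,0.8],[-0.07,0.81,1.77,6.2,0,0,0.8],[-0.07,0.99,1.67,6.2,0,0,0.8],[0,0,2.2,0,0,0,0.8],[0,0,0,0,0,0,0.8]]]'
python3 shot.py wrist w3; python3 shot.py side s3
```

```text
clock: 3.12
eef_pos: [0.3924, -0.0087, 0.2026]
tool_rot: [[-0.079, -0.905, 0.418], [-0.997, 0.072, -0.034], [0.0, -0.419, -0.908]]
force: [-0.1, 0.6, 0.8]
gripper_width: 0.068
3.175 [ 0.39316182 -0.00862651  0.20420798] [0.20954876 0.81863045 1.23936464] 0.06857940241806014
3.225 [ 0.39364585 -0.00844901  0.20523785] [ 0.390708   -0.13049357  0.07881947] 0.06843693987874165
```

View pics/w3.png

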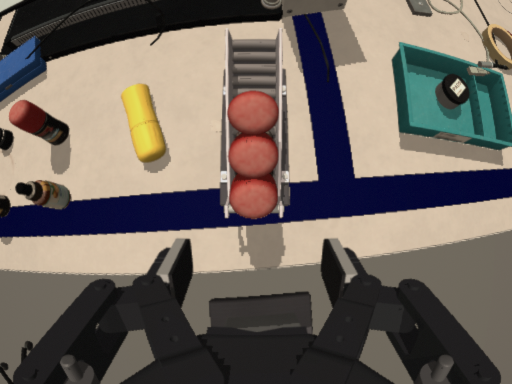

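```bash
python3 -m crank '[[[0,0,2.2,0,0,0,0.8],[0,0,2.2,0,0,0,0.8],[0,0,2.2,0,0,0,0.8],[0,0,1.6,0,0,0,0.8],[0,0,0.6,0,0,0,0.8],[0,0,0,0,0,0,0.8]]]'
python3 shot.py wrist w4; python3 shot.py side s4
python3 -c "
import cv2
cv2.imwrite('pics/s4c.png',cv2.resize(cv2.imread('pics/s4.png')[90:210,220:340],None,fx=4.5,fy=4.5,interpolation=cv2.INTER_CUBIC))"
```

```text
clock: 3.98
eef_pos: [0.4309, -0.0105, 0.1254]
tool_rot: [[-0.076, -0.904, 0.421], [-0.997, 0.069, -0.032], [0.0, -0.422, -0.906]]
force: [-0.8, -0.1, 0.8]
gripper_width: 0.0687
4.025 [ 0.43106007 -0.01041424  0.12585542] [ 0.15366688 -0.33415472  0.48555437] 0.06892319302362893
4.075 [ 0.43112421 -0.0103959   0.1261107 ] [ 0.45970446 -0.58897533 -1.02652759] 0.06845581636071542
```

View pics/w4.png

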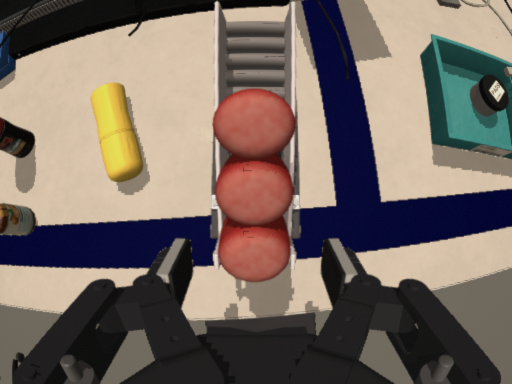

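View pics/s4c.png

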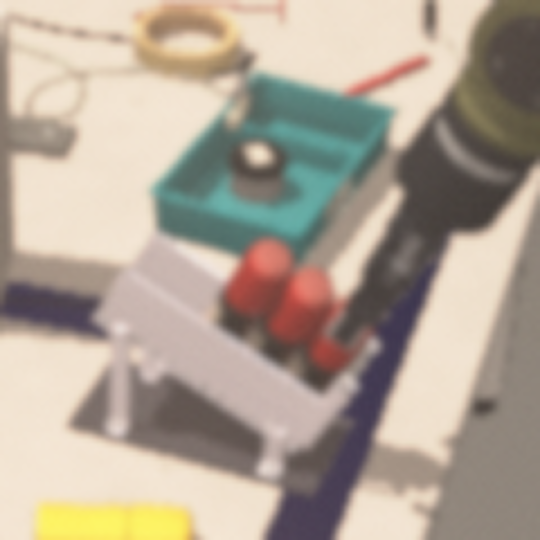

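Run:
```python
from h import *;import pickle
from plan import *
c=pickle.load(open("pics/w4.pkl","rb"));s=read_state();p,R=s['eef_pos'],s['tool_rot']
for z in (-.016,0,.019): print(z,proj(c,p+R@[0,0,z],True),proj(c,p+R@[.034,0,z],True))
for k in range(3):
  t=ST+S_*(.018+.0355*k)+N_*.106;print(proj(c,t,True))
im=cv2.imread("pics/w4.png");h=cv2.cvtColor(im,cv2.COLOR_BGR2HSV)
m=((h[:,:,0]<8)|(h[:,:,0]>172))&(h[:,:,1]>110)&(h[:,:,2]>90)
m[:, :200]=0;m[:,310:]=0
ys,xs=np.where(m[:300]);print(xs.min(),xs.max(),ys.min(),ys.max())
for r in (105,125,180,200,240,255,265,275):
  x=np.where(m[r])[0];print(r,x.min(),x.max(),(x.min()+x.max())/2)
```

```text
-0.016 [255.55804912 260.53644516] [322.86139301 259.37480264]
0 [255.62649511 245.75030906] [317.10932347 244.97944276]
0.019 [255.69475735 231.21949849] [311.35236622 230.74870226]
[254.86986352 262.30799215]
[254.59023417 195.19935094]
[254.34672426 117.00609236]
213 294 89 281
105 219 288 253.5
125 213 293 253.0
180 218 290 254.0
200 217 290 253.5
240 220 287 253.5
255 219 289 254.0
265 222 285 253.5
275 233 276 254.5
```

Run:
```python
from h import *;import pickle
from plan import *
c=pickle.load(open("pics/w4.pkl","rb"))
for k in range(3):
 for hgt in (.085,.095,.100,.106):
  q=lambda a,y:proj(c,ST+S_*(.018+.0355*k+a)+N_*hgt+Y*y,True)
  print(k,hgt,"front",q(-.018,0).round(1),"back",q(.018,0).round(1),"L",q(0,.021).round(1),"R",q(0,-.021).round(1))
```

```text
0 0.085 front [255.1 270.2] back [254.9 214. ] L [218.2 243.3] R [291.9 243.2]
0 0.095 front [255.1 279.6] back [254.8 221.1] L [216.1 251.6] R [293.9 251.5]
0 0.1 front [255.  284.6] back [254.8 225. ] L [214.9 256.1] R [295. 256.]
0 0.106 front [255.  290.9] back [254.7 230. ] L [213.5 261.9] R [296.3 261.8]
1 0.085 front [254.9 214.9] back [254.7 149.2] L [215.2 183.2] R [294.5 183. ]
1 0.095 front [254.8 222. ] back [254.6 152.4] L [212.5 188.5] R [296.9 188.4]
1 0.1 front [254.8 225.9] back [254.5 154.2] L [211.1 191.5] R [298.3 191.3]
1 0.106 front [254.7 230.9] back [254.5 156.5] L [209.2 195.3] R [300.  195.1]
2 0.085 front [254.7 150.1] back [254.5  79.7] L [213.1 115.7] R [296.2 115.5]
2 0.095 front [254.6 153.4] back [254.4  78. ] L [210.1 116.6] R [299.  116.4]
2 0.1 front [254.5 155.2] back [254.3  77.1] L [208.4 117.1] R [300.5 116.9]
2 0.106 front [254.5 157.6] back [254.3  75.9] L [206.3 117.8] R [302.5 117.5]
```

```bash
python3 -m crank '[[[0,0,0,0,0,0,0.5],[0,0,0,0,0,0,0.3],[0,0,0,0,0,0,0.2],[0,0,0,0,0,0,0.2],[0,0,0,0,0,0,0.2]]]'
python3 -m crank '[[[0,0,-0.5,0,0,0,0.2],[0,0,-1,0,0,0,0.2]]]'
```

```text
clock: 4.7
eef_pos: [0.431, -0.0101, 0.1262]
tool_rot: [[-0.076, -0.903, 0.423], [-0.997, 0.069, -0.032], [-0.0, -0.424, -0.906]]
force: [-4.8, 0.8, 6.2]
gripper_width: 0.0319
clock: 4.95
eef_pos: [0.4238, -0.0096, 0.1382]
tool_rot: [[-0.076, -0.904, 0.421], [-0.997, 0.069, -0.032], [-0.0, -0.422, -0.907]]
force: [2.0, -0.1, -2.2]
gripper_width: 0.0321
```

```bash
python3 shot.py wrist w5; python3 shot.py side s5
python3 -c "
import cv2
cv2.imwrite('pics/s5c.png',cv2.resize(cv2.imread('pics/s5.png')[90:210,220:340],None,fx=4.5,fy=4.5,interpolation=cv2.INTER_CUBIC))"
```

```text
5.0 [ 0.42418896 -0.00968877  0.13999546] [-0.00325457 -0.25385945 -0.31133118] 0.03205738535558442
5.05 [ 0.4243229  -0.00972179  0.13972654] [-0.66713324 -0.77484626 -0.65825131] 0.031947918733497005
```

View pics/w5.png

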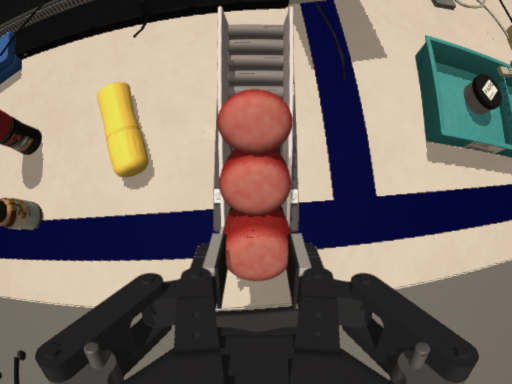

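View pics/s5c.png

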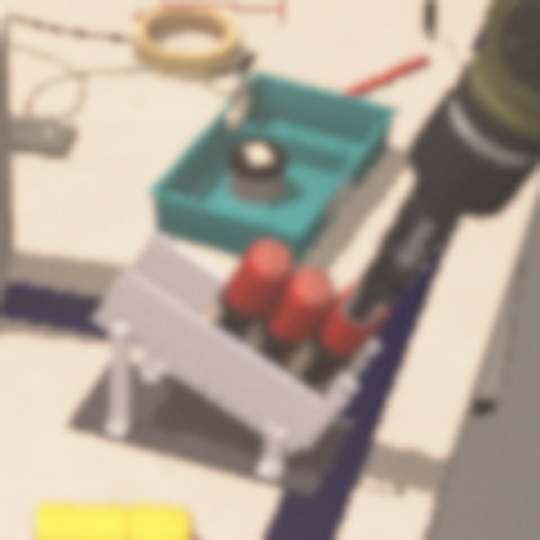

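```bash
python3 -m crank '[[[0,0,-1,0,0,0,0.2],[0,0,-1,0,0,0,0.2],[0,0,-1,0,0,0,0.2],[0,0,0,0,0,0,0.2]]]'
python3 shot.py wrist w6; python3 shot.py side s6
python3 -c "
import cv2
cv2.imwrite('pics/s6c.png',cv2.resize(cv2.imread('pics/s6.png')[90:210,220:340],None,fx=4.5,fy=4.5,interpolation=cv2.INTER_CUBIC))
cv2.imwrite('pics/w6c.png',cv2.resize(cv2.imread('pics/w6.png')[60:320,160:350],None,fx=2.3,fy=2.3,interpolation=cv2.INTER_CUBIC))"
```

```text
clock: 5.55
eef_pos: [0.4118, -0.0088, 0.1672]
tool_rot: [[-0.076, -0.903, 0.423], [-0.997, 0.069, -0.033], [0.0, -0.424, -0.906]]
force: [-1.0, -0.1, -0.6]
gripper_width: 0.0321
5.6 [ 0.41168928 -0.00873639  0.16652497] [-0.96951477  0.42327901 -0.63463591] 0.03174058951882877
5.65 [ 0.4116451  -0.00873549  0.16606463] [ 0.38393636 -0.25801591  0.26989713] 0.031677560964811904
```

View pics/w6c.png

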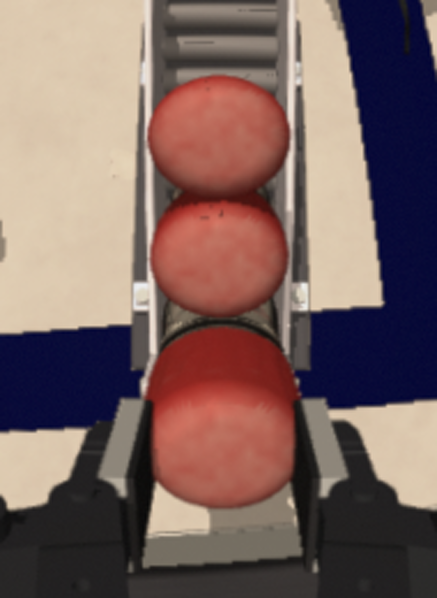

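View pics/s6c.png

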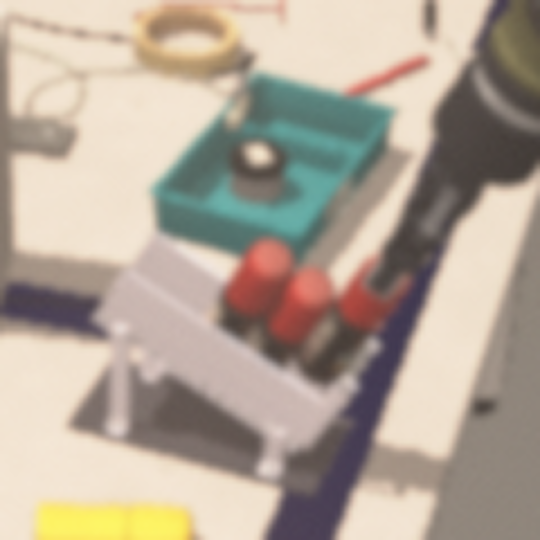

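```bash
python3 -m crank '[[[0,0,-1,0,0,0,0.2],[0,0,-1,0,0,0,0.2],[0,0,-1,0,0,0,0.2],[0,0,-1.5,0,0,0,0.2],[0,0,-2,0,0,0,0.2],[0,0,-1,0,0,0,0.2],[0,0,0,0,0,0,0.2]]]'
python3 shot.py wrist w7
python3 - <<'E'
from h import *;from plan import *
s=read_state();p,R=s['eef_pos'],s['tool_rot']
T=TO-TX*.010+TY*.066
p,R=rows(p,R,np.array([T[0],T[1],.2]),down(-98.2),12,.2)
print(T)
p,R=rows(p,R,np.array([T[0],T[1],.098]),down(-98.2),6,.2)
E
```

```text
clock: 6.52
eef_pos: [0.3803, -0.0064, 0.2351]
tool_rot: [[-0.076, -0.903, 0.424], [-0.997, 0.069, -0.033], [0.0, -0.425, -0.905]]
force: [-0.0, 1.1, -1.1]
gripper_width: 0.0321
6.575 [ 0.38003826 -0.00631502  0.23395497] [-0.59663341 -0.41379236 -0.89587639] 0.031520342719131476
[[2.03,-1.41,0.97,-2.1,0.1,0.3,0.2],[2.01,-1.46,0.93,-2.1,0.0,0.3,0.2],[2.01,-1.51,0.87,-2.1,0.1,0.3,0.2],[2.0,-1.54,0.81,-2.0,0.1,0.4,0.2],[1.99,-1.58,0.77,-2.1,0.0,0.3,0.2],[1.98,-1.63,0.71,-2.1,0.1,0.3,0.2],[1.97,-1.65,0.65,-2.1,0.1,0.3,0.2],[1.96,-1.7,0.59,-2.1,0.1,0.3,0.2],[1.95,-1.72,0.53,-2.1,0.0,0.3,0.2],[1.94,-1.75,0.47,-2.1,0.1,0.3,0.2],[1.93,-1.77,0.41,-2.0,0.1,0.4,0.2],[1.92,-1.81,0.35,-2.1,0.0,0.3,0.2]]
 step mm 26.553186249678795 deg 2.1105260644810895
[ 0.56401575 -0.26424848  0.        ]
[[0.0,0.0,1.7,0.0,0.0,0.0,0.2],[0.0,0.0,1.7,0.0,0.0,0.0,0.2],[0.0,0.0,1.7,0.0,0.0,0.0,0.2],[0.0,0.0,1.7,0.0,0.0,0.0,0.2],[0.0,0.01,1.7,0.0,0.0,0.0,0.2],[0.0,0.0,1.7,0.0,0.0,0.0,0.2]]
 step mm 17.00025021176697 deg 0.009276148535607475
```

View pics/w7.png

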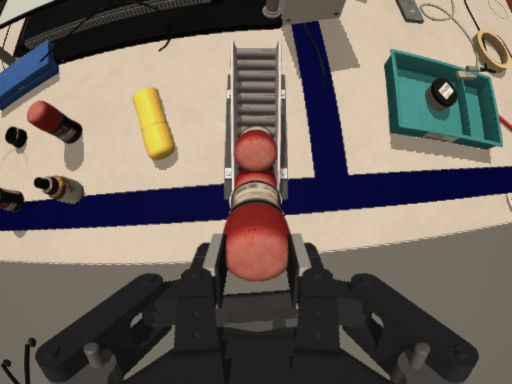

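```bash
python3 -m crank '[[[1,0,-0.3,0,0,0,0.2],[2,0,-0.3,0,0,0,0.2],[2.5,0,0,0,0,0,0.2],[1.5,0,0,0,0,0,0.2]]]'
python3 - <<'E'
from h import *;from plan import *
s=read_state();p,R=s['eef_pos'],s['tool_rot']
T=TO-TX*.010+TY*.066
p,R=rows(p,R,np.array([T[0],T[1],.2]),down(-98.2),10,.2)
E
```

```text
clock: 7.08
eef_pos: [0.3718, -0.0768, 0.2379]
tool_rot: [[-0.077, -0.904, 0.42], [-0.997, 0.07, -0.032], [-0.0, -0.421, -0.907]]
force: [-0.2, -0.1, -1.2]
gripper_width: 0.0324
[[1.72,-1.71,1.21,-2.5,0.1,0.4,0.2],[1.71,-1.77,1.14,-2.5,0.1,0.3,0.2],[1.69,-1.84,1.06,-2.5,0.1,0.4,0.2],[1.68,-1.88,0.99,-2.5,0.0,0.4,0.2],[1.67,-1.94,0.9,-2.4,0.1,0.4,0.2],[1.65,-1.99,0.82,-2.5,0.1,0.3,0.2],[1.64,-2.03,0.73,-2.5,0.1,0.4,0.2],[1.63,-2.07,0.65,-2.5,0.1,0.4,0.2],[1.61,-2.11,0.57,-2.5,0.1,0.3,0.2],[1.59,-2.14,0.47,-2.5,0.0,0.4,0.2]]
 step mm 27.11965058374042 deg 2.517610498748502
```

```bash
python3 -m crank '[[[1.72,-1.71,1.21,-2.5,0.1,0.4,0.2],[1.71,-1.77,1.14,-2.5,0.1,0.3,0.2],[1.69,-1.84,1.06,-2.5,0.1,0.4,0.2],[1.68,-1.88,0.99,-2.5,0,0.4,0.2],[1.67,-1.94,0.9,-2.4,0.1,0.4,0.2],[1.65,-1.99,0.82,-2.5,0.1,0.3,0.2],[1.64,-2.03,0.73,-2.5,0.1,0.4,0.2],[1.63,-2.07,0.65,-2.5,0.1,0.4,0.2],[1.61,-2.11,0.57,-2.5,0.1,0.3,0.2],[1.59,-2.14,0.47,-2.5,0,0.4,0.2],[0,0,0,0,0,0,0.2]]]'
python3 shot.py wrist w8; python3 shot.py side s8
python3 -c "
import cv2
cv2.imwrite('pics/s8c.png',cv2.resize(cv2.imread('pics/s8.png')[60:200,220:360],None,fx=4.2,fy=4.2,interpolation=cv2.INTER_CUBIC))"
```

```text
clock: 8.45
eef_pos: [0.5654, -0.2639, 0.1989]
tool_rot: [[-0.142, -0.99, -0.001], [-0.99, 0.142, 0.002], [-0.002, 0.002, -1.0]]
force: [0.4, 0.1, -1.5]
gripper_width: 0.032
8.5 [ 0.5646497  -0.26320886  0.19939169] [ 0.29710953 -0.48715475 -2.26738148] 0.0318619254302302
8.55 [ 0.56428907 -0.26285459  0.19999991] [ 0.35621659  0.19951163 -1.02527511] 0.032185480061825394
```

View pics/w8.png

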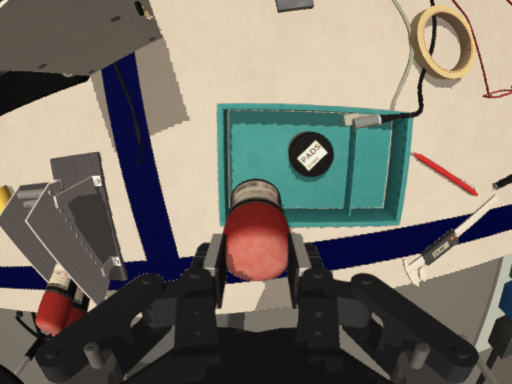

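View pics/s8c.png

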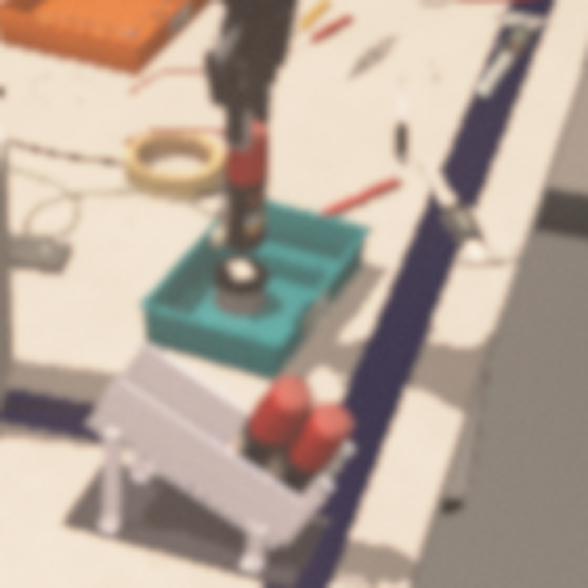

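Run:
```python
from h import *;import pickle
from plan import *
c=pickle.load(open("pics/w8.pkl","rb"));s=read_state();p,R=s['eef_pos'],s['tool_rot']
for z in (.085,.0915,.098): print(z,[proj(c,p+R@[0,y,z],True).round(1) for y in(-.018,0,.018)])
print([proj(c,p+R@[0,y,-.0145],True).round(1) for y in(-.018,0,.018)])
T=TO-TX*.010+TY*.066
rows(p,R,np.array([T[0],T[1],.100]),down(-98.2),6,.2)
im=cv2.imread("pics/w8.png");cv2.imwrite("pics/w8c.png",cv2.resize(im[160:300,200:320],None,fx=4,fy=4,interpolation=cv2.INTER_CUBIC))
```

```text
0.085 [array([254.9, 178.2]), array([255. , 199.7]), array([255. , 220.1])]
0.0915 [array([255. , 176.2]), array([255. , 197.2]), array([255.1, 217.2])]
0.098 [array([255. , 174.3]), array([255.1, 194.8]), array([255.1, 214.4])]
[array([254. , 230.6]), array([254.1, 262.9]), array([254.3, 291.5])]
[[0.03,0.0,1.67,0.0,0.0,0.0,0.2],[0.02,0.0,1.66,0.0,0.0,0.0,0.2],[0.03,0.0,1.67,0.0,0.0,0.0,0.2],[0.03,0.0,1.67,0.0,0.1,0.0,0.2],[0.02,0.0,1.66,0.0,0.0,0.1,0.2],[0.02,0.0,1.67,0.0,0.0,0.0,0.2]]
 step mm 16.66833345768011 deg 0.019520390065541085
```

View pics/w8c.png

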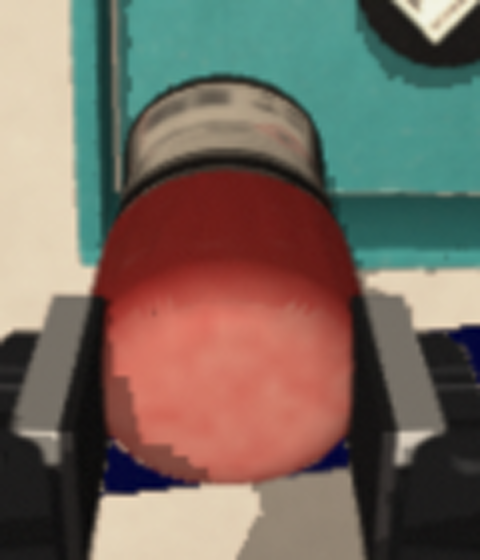

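```bash
python3 -m crank '[[[0,0,1.7,0,0,0,0.2],[0,0,1.7,0,0,0,0.2],[0,0,1.7,0,0,0,0.2],[0,0,1.7,0,0,0,0.2],[0,0,1.6,0,0,0,0.2],[0,0,1.4,0,0,0,0.2],[0,0,0.3,0,0,0,0.2],[0,0,0,0,0,0,0.2]]]';python3 -m crank '[[[0,0,0.2,0,0,0,0.2],[0,0,0,0,0,0,0.2]]]'
```

```text
clock: 9.55
eef_pos: [0.565, -0.2632, 0.1007]
tool_rot: [[-0.142, -0.99, 0.002], [-0.99, 0.142, 0.0], [-0.0, -0.002, -1.0]]
force: [0.3, -0.1, -0.1]
gripper_width: 0.032
clock: 9.8
eef_pos: [0.5651, -0.2633, 0.0991]
tool_rot: [[-0.142, -0.99, 0.002], [-0.99, 0.142, -0.0], [-0.0, -0.002, -1.0]]
force: [0.5, 0.3, -1.5]
gripper_width: 0.0323
```

```bash
python3 -m crank '[[[0,0,0.2,0,0,0,0.2],[0,0,0,0,0,0,0.2]]]';python3 -m crank '[[[0,0,0.2,0,0,0,0.2],[0,0,0,0,0,0,0.2]]]';python3 -m crank '[[[0,0,0.1,0,0,0,0.2],[0,0,0,0,0,0,0.2]]]'
```

```text
clock: 10.05
eef_pos: [0.5647, -0.2631, 0.0965]
tool_rot: [[-0.141, -0.99, 0.002], [-0.99, 0.141, 0.0], [-0.001, -0.001, -1.0]]
force: [-0.9, 0.5, -1.7]
gripper_width: 0.0318
clock: 10.3
eef_pos: [0.5648, -0.2631, 0.0945]
tool_rot: [[-0.142, -0.99, 0.002], [-0.99, 0.142, 0.0], [-0.001, -0.001, -1.0]]
force: [-0.0, -0.0, -1.6]
gripper_width: 0.0319
clock: 10.55
eef_pos: [0.5653, -0.2633, 0.0944]
tool_rot: [[-0.141, -0.99, 0.003], [-0.99, 0.141, -0.0], [-0.0, -0.003, -1.0]]
force: [0.2, 1.2, 2.8]
gripper_width: 0.0319
```

```bash
python3 -m crank '[[[0,0,0,0,0,0,0.42],[0,0,0,0,0,0,0.5],[0,0,0,0,0,0,0.7],[0,0,0,0,0,0,0.8],[0,0,0,0,0,0,0.8]]]'; python3 shot.py wrist w9;python3 shot.py side s9
python3 -c "
import cv2
cv2.imwrite('pics/s9c.png',cv2.resize(cv2.imread('pics/s9.png')[60:200,220:360],None,fx=4.2,fy=4.2,interpolation=cv2.INTER_CUBIC))"
```

```text
clock: 11.18
eef_pos: [0.5648, -0.2631, 0.0936]
tool_rot: [[-0.142, -0.99, 0.002], [-0.99, 0.142, 0.0], [-0.0, -0.001, -1.0]]
force: [0.8, 0.3, 0.4]
gripper_width: 0.0682
11.225 [ 0.5648233  -0.26314102  0.09361452] [ 0.19938422 -0.86531079 -0.36334701] 0.06845522795969164
11.275 [ 0.56481134 -0.26315268  0.09364407] [ 0.3893812  -0.3707302   0.06345664] 0.06830488474739449
```

View pics/w9.png

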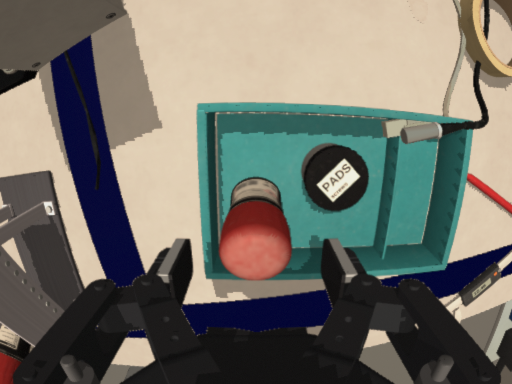

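View pics/s9c.png

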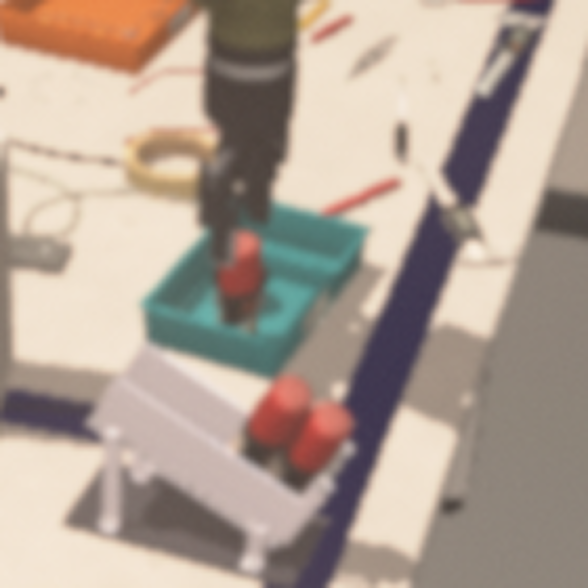

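```bash
python3 -m crank '[[[0,0,-2,0,0,0,0.8],[0,0,-4,0,0,0,0.8],[0,0,-6,0,0,0,0.9],[0,0,-6,0,0,0,1],[0,0,-2,0,0,0,1]]]'
python3 - <<'E'
from h import *;from plan import *
s=read_state();p,R=s['eef_pos'],s['tool_rot'];print(p)
p,R=rows(p,R,np.array([.44,.32,.34]),down(-90),12,1)
E
```

```text
clock: 11.9
eef_pos: [0.5662, -0.2641, 0.3015]
tool_rot: [[-0.141, -0.99, 0.011], [-0.99, 0.141, -0.005], [0.004, -0.012, -1.0]]
force: [-0.1, -0.5, 0.5]
gripper_width: 0.0854
[ 0.56618616 -0.26411108  0.30151684]
[[-4.67,1.73,-0.36,-0.1,0.0,-0.7,1],[-4.69,1.66,-0.35,0.0,0.0,-0.7,1],[-4.71,1.62,-0.36,-0.1,-0.1,-0.6,1],[-4.72,1.56,-0.34,0.0,0.0,-0.7,1],[-4.75,1.5,-0.34,-0.1,0.0,-0.7,1],[-4.76,1.45,-0.34,0.0,0.0,-0.7,1],[-4.78,1.39,-0.34,-0.1,0.0,-0.6,1],[-4.8,1.34,-0.34,0.0,-0.1,-0.7,1],[-4.81,1.28,-0.33,-0.1,0.0,-0.7,1],[-4.83,1.22,-0.33,0.0,0.0,-0.7,1],[-4.84,1.17,-0.33,-0.1,0.0,-0.7,1],[-4.85,1.1,-0.32,0.0,0.0,-0.6,1]]
 step mm 49.90196299451559 deg 0.6801781767112115
```

```bash
python3 -m crank '[[[-4.67,1.73,-0.36,0,0,-0.7,1],[-4.69,1.66,-0.35,0,0,-0.7,1],[-4.71,1.62,-0.36,0,0,-0.7,1],[-4.72,1.56,-0.34,0,0,-0.7,1],[-4.75,1.5,-0.34,0,0,-0.7,1],[-4.76,1.45,-0.34,0,0,-0.7,1],[-4.78,1.39,-0.34,0,0,-0.7,1],[-4.8,1.34,-0.34,0,0,-0.7,1],[-4.81,1.28,-0.33,0,0,-0.7,1],[-4.83,1.22,-0.33,0,0,-0.7,1],[-4.84,1.17,-0.33,0,0,-0.6,1],[-4.85,1.1,-0.32,0,0,-0.6,1]]]';python3 -m crank '[[[0,0,0,0,0,0,1]]]'; python3 shot.py wrist w10;python3 shot.py top t10
python3 -c "
import cv2
cv2.imwrite('pics/t10c.png',cv2.resize(cv2.imread('pics/t10.png')[140:240,240:440],None,fx=4,fy=4,interpolation=cv2.INTER_CUBIC))"
```

```text
clock: 13.4
eef_pos: [0.4366, 0.3219, 0.3345]
tool_rot: [[0.002, -1.0, 0.002], [-1.0, -0.002, 0.0], [-0.0, -0.002, -1.0]]
force: [0.2, 0.4, 1.2]
gripper_width: 0.0855
clock: 13.52
eef_pos: [0.4362, 0.3229, 0.3343]
tool_rot: [[0.006, -1.0, 0.001], [-1.0, -0.006, 0.0], [-0.0, -0.001, -1.0]]
force: [0.7, 0.6, 0.6]
gripper_width: 0.0854
13.575 [0.43668352 0.32151252 0.33419513] [-0.06102657 -0.14298204  0.17551654] 0.08553994453527726
13.625 [0.43705523 0.32059304 0.3341262 ] [-0.1080554   0.13353108  0.47484989] 0.08532608652372085
```

View pics/w10.png

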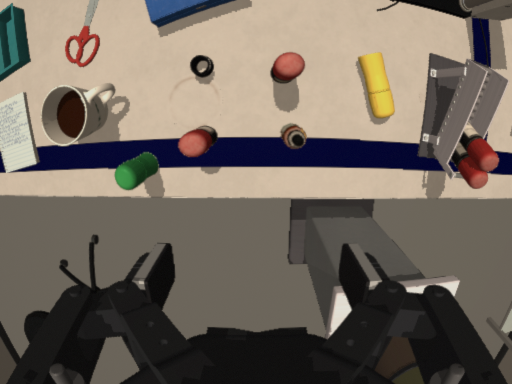

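View pics/t10c.png

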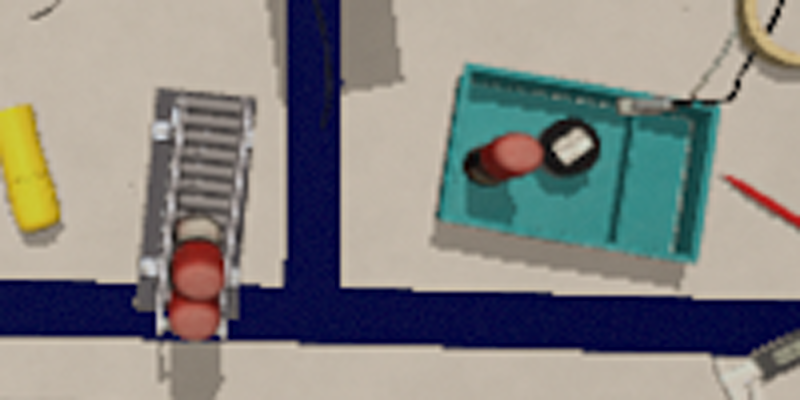

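Run:
```python
from h import *;import pickle
c=pickle.load(open("pics/w10.pkl","rb"))
print(-c['R'].T@c['t'])
im=cv2.imread("pics/w10.png");h=cv2.cvtColor(im,cv2.COLOR_BGR2HSV)
cv2.imwrite("pics/w10c.png",cv2.resize(im[40:170,160:320],None,fx=5,fy=4.5,interpolation=cv2.INTER_CUBIC))
for vm in (90,130,150):
  m=(((h[:,:,0]<8)|(h[:,:,0]>172))&(h[:,:,1]>90)&(h[:,:,2]>vm)).astype(np.uint8)
  cs,_=cv2.findContours(m,cv2.RETR_EXTERNAL,cv2.CHAIN_APPROX_NONE)
  for k in cs:
    if cv2.contourArea(k)<300: continue
    k=k[:,0];
    if k[:,1].mean()>170 or k[:,0].mean()>400:continue
    W=np.array([onz(c,u,v,.100,True)[:2]*1000 for u,v in k],np.float32)
    print(vm,k.mean(0),cv2.fitEllipse(W),cv2.minAreaRect(W))
```

```text
[0.51200329 0.32296009 0.47966099]
90 [192.83333333 142.64102564] ((461.6962585449219, 406.327392578125), (32.67426300048828, 39.06405258178711), 32.171905517578125) ((461.1023864746094, 405.73699951171875), (32.407920837402344, 39.05839157104492), 24.532278060913086)
90 [289.21794872  64.32051282] ((563.5753173828125, 282.2659606933594), (29.9250545501709, 37.736122131347656), 7.68719482421875) ((564.1607055664062, 283.00079345703125), (30.045366287231445, 39.29841613769531), 1.9770301580429077)
90 [82.24545455 45.34545455] ((608.1383666992188, 570.5845947265625), (53.98080825805664, 58.55210494995117), 168.80148315429688) ((609.3582763671875, 570.79638671875), (58.560630798339844, 55.280921936035156), 44.06418991088867)
130 [191.34782609 143.68115942] ((460.8657531738281, 407.7239074707031), (29.024967193603516, 33.980384826660156), 8.356005668640137) ((460.31591796875, 407.5617370605469), (33.708980560302734, 29.135662078857422), 88.42947387695312)
130 [289.45714286  62.92857143] ((564.8320922851562, 282.015625), (27.929489135742188, 34.837799072265625), 8.86456298828125) ((565.14
[... 315 characters left out ...]
8149414)
150 [190.80952381 143.46031746] ((460.8105163574219, 408.3586730957031), (26.694171905517578, 31.84546661376953), 0.9776945114135742) ((460.3211364746094, 408.2164306640625), (32.3697395324707, 26.4862003326416), 88.6521987915039)
150 [289.41176471  62.33823529] ((565.561279296875, 282.1713562011719), (26.685792922973633, 31.823894500732422), 9.340713500976562) ((565.4791870117188, 281.7821960449219), (27.610576629638672, 31.600492477416992), 0.3363257944583893)
150 [81.28440367 45.09174312] ((609.129150390625, 572.232421875), (51.73476791381836, 55.36960220336914), 179.96124267578125) ((610.3828735351562, 572.487060546875), (54.74078369140625, 54.26777267456055), 44.10332107543945)
```

View pics/w10c.png

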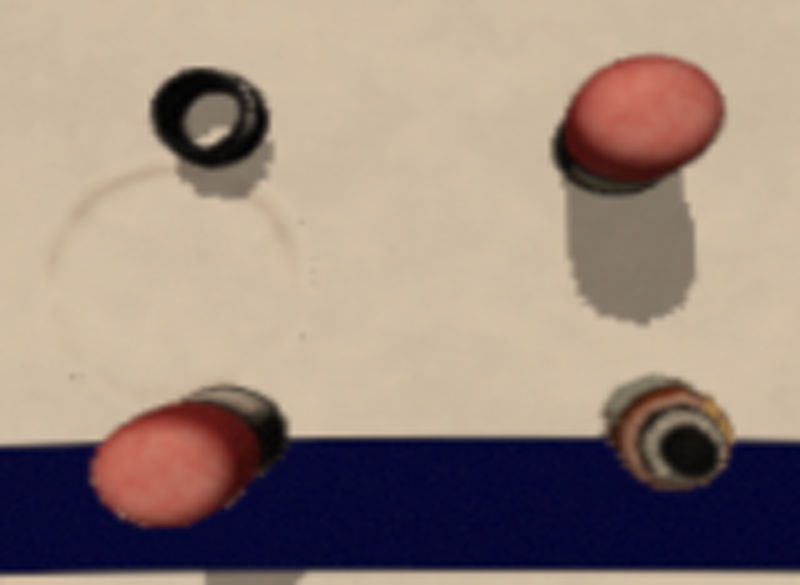

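Run:
```python
from h import *;import pickle
c=pickle.load(open("pics/w10.pkl","rb"));T=get_calibration("top");S=get_calibration("side")
# side crop s2: scale 3.7 offset (130,190): b1 top centre (345,110), b2 (424,265)
f=lambda p:(130+p[0]/3.7,190+p[1]/3.7)
for w,t,s in [((289.4,63.),(197.4,175),(345,112)),((191,143.6),(157.6,206.6),(424,267))]:
    print(tri(ray(c,*w,True),ray(T,*t)),tri(ray(c,*w,True),ray(T,*t),ray(S,*f(s))))
    for z in (.098,.104):print(z,onz(c,*w,z,True),onz(T,*t,z),onz(S,*f(s),z))
im=cv2.imread("pics/t10.png");
cv2.imwrite("pics/t10d.png",cv2.resize(im[150:235,100:240],None,fx=5.5,fy=5.5,interpolation=cv2.INTER_CUBIC))
from plan import *
s=read_state();p,R=s['eef_pos'],s['tool_rot']
rows(p,R,np.array([.535,.30,.30]),down(-81.5),4,1)
```

```text
(array([0.56325943, 0.28119086, 0.0939973 ]), [np.float64(0.00232248828957908), np.float64(0.0023224882895791707)]) (array([0.56211666, 0.28066891, 0.10293442]), [np.float64(0.0027625392583131656), np.float64(0.0025626244684829325), np.float64(0.0005249708080386076)])
0.098 [0.5650417  0.28175951 0.098     ] [0.56045694 0.28023265 0.098     ] [0.56412305 0.27522077 0.098     ]
0.104 [0.56420789 0.28240722 0.104     ] [0.55975179 0.27913242 0.104     ] [0.56180314 0.28096432 0.104     ]
(array([0.45738674, 0.41337065, 0.06849109]), [np.float64(0.001794819467176606), np.float64(0.0017948194671766446)]) (array([0.45934281, 0.40405819, 0.10408446]), [np.float64(0.0036982622917236026), np.float64(0.0034959791225509435), np.float64(0.0006381290877411454)])
0.098 [0.46064945 0.40847234 0.098     ] [0.45718484 0.40308659 0.098     ] [0.46126172 0.39824072 0.098     ]
0.104 [0.46145678 0.40712803 0.104     ] [0.45701473 0.40134986 0.104     ] [0.45961352 0.40318093 0.104     ]
[[0.52,-2.45,0.86,0.0,0.0,-2.1,1],[0.61,-2.42,0.85,0.0,0.0,-2.1,1],[0.7,-2.4,0.86,0.0,0.0,-2.1,1],[0.78,-2.38,0.86,-0.1,0.0,-2.1,1]]
 step mm 26.436065513213187 deg 2.093514023283525
```

Run:
```python
from h import *
from plan import *
s=read_state();p,R=s['eef_pos'],s['tool_rot']
rows(p,R,np.array([.5625,.281,.19]),down(-81.5),6,.9)
```

```text
[[0.66,-2.09,2.4,0.0,0.0,-1.4,0.9],[0.72,-2.07,2.41,0.0,0.0,-1.4,0.9],[0.76,-2.05,2.4,0.0,0.0,-1.4,0.9],[0.82,-2.03,2.41,0.0,0.0,-1.4,0.9],[0.86,-2.01,2.4,-0.1,0.0,-1.4,0.9],[0.91,-2.0,2.41,0.0,0.0,-1.4,0.9]]
 step mm 32.521941469483124 deg 1.3956760155223502
```

```bash
python3 -m crank '[[[0.66,-2.09,2.4,0,0,-1.4,0.9],[0.72,-2.07,2.41,0,0,-1.4,0.9],[0.76,-2.05,2.4,0,0,-1.4,0.9],[0.82,-2.03,2.41,0,0,-1.4,0.9],[0.86,-2.01,2.4,0,0,-1.4,0.9],[0.91,-2,2.41,0,0,-1.4,0.9],[0,0,0,0,0,0,0.9],[0,0,0,0,0,0,0.9]]]'; python3 shot.py wrist w11
python3 - <<'E'
from h import *;import pickle
c=pickle.load(open("pics/w11.pkl","rb"));s=read_state();p,R=s['eef_pos'],s['tool_rot']
print(-c['R'].T@c['t'])
for z in (.1,.106):
  for y in (-.018,0,.018): print(z,y,proj(c,np.array([*p[:2],z])+R@[0,y,0],True))
im=cv2.imread("pics/w11.png");h=cv2.cvtColor(im,cv2.COLOR_BGR2HSV)
cv2.imwrite("pics/w11c.png",cv2.resize(im[80:300,130:380],None,fx=3,fy=3,interpolation=cv2.INTER_CUBIC))
E
```

```text
clock: 14.62
eef_pos: [0.5631, 0.2802, 0.191]
tool_rot: [[0.146, -0.989, 0.002], [-0.989, -0.146, 0.0], [-0.0, -0.002, -1.0]]
force: [1.6, 1.2, -0.3]
gripper_width: 0.0765
14.675 [0.56321585 0.28067227 0.1916872 ] [ 0.7558159  -1.3244845  -0.11807544] 0.07705361403228983
[0.63799804 0.2908028  0.33642284]
0.1 -0.018 [255.42305531 174.58988938]
0.1 0 [255.46938107 195.54443808]
0.1 0.018 [255.51689128 215.58839601]
0.106 -0.018 [255.39764181 176.3648032 ]
0.106 0 [255.44594395 197.78157783]
0.106 0.018 [255.49547306 218.22471561]
```

View pics/w11c.png

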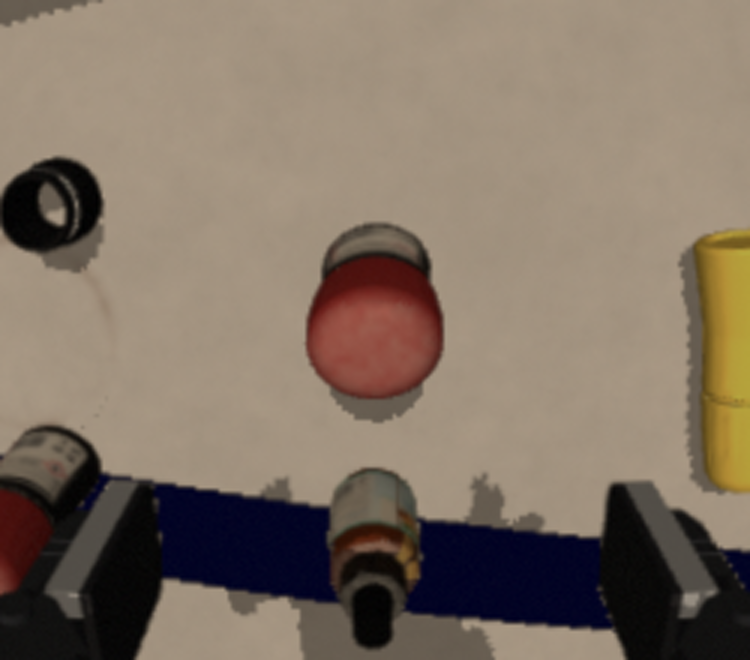

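```bash
python3 -m crank '[[[0,0,2.5,0,0,0,0.9],[0,0,2.5,0,0,0,0.9],[0,0,2.5,0,0,0,0.9],[0,0,1.8,0,0,0,0.9],[0,0,0.6,0,0,0,0.9],[0,0,0,0,0,0,0.9],[0,0,0,0,0,0,0.6],[0,0,0,0,0,0,0.4],[0,0,0,0,0,0,0.2],[0,0,0,0,0,0,0.2],[0,0,0,0,0,0,0.2],[0,0,0,0,0,0,0.2]]]'
```

```text
clock: 16.18
eef_pos: [0.564, 0.2814, 0.0926]
tool_rot: [[0.147, -0.989, 0.004], [-0.989, -0.147, 0.001], [-0.001, -0.004, -1.0]]
force: [-0.3, 0.5, 5.1]
gripper_width: 0.0315
```

```bash
python3 -m crank '[[[0,0,-0.5,0,0,0,0.2],[0,0,-2,0,0,0,0.2],[0,0,-5,0,0,0,0.2],[0,0,-5,0,0,0,0.2],[0,0,-3,0,0,0,0.2],[0,0,-0.5,0,0,0,0.2]]]'
python3 - <<'E'
from h import *
from plan import *
s=read_state();p,R=s['eef_pos'],s['tool_rot']
a=ST+S_*.096+N_*.210;print(a)
rows(p,R,a,LR,12,.2)
E
```

```text
clock: 16.92
eef_pos: [0.5641, 0.2814, 0.2555]
tool_rot: [[0.147, -0.989, 0.008], [-0.989, -0.147, 0.003], [-0.001, -0.008, -1.0]]
force: [0.5, 0.1, -1.4]
gripper_width: 0.0315
[ 0.44997174 -0.01144581  0.26589599]
[[2.27,1.3,-0.1,2.0,0.2,1.0,0.2],[2.3,1.25,-0.14,2.1,0.3,1.1,0.2],[2.32,1.21,-0.17,2.0,0.2,1.0,0.2],[2.34,1.16,-0.2,2.1,0.3,1.1,0.2],[2.37,1.1,-0.23,2.0,0.2,1.0,0.2],[2.38,1.06,-0.26,2.0,0.3,1.1,0.2],[2.41,1.0,-0.29,2.1,0.2,1.0,0.2],[2.42,0.94,-0.31,2.0,0.2,1.1,0.2],[2.44,0.89,-0.34,2.0,0.3,1.0,0.2],[2.46,0.83,-0.35,2.1,0.2,1.0,0.2],[2.48,0.78,-0.38,2.0,0.3,1.1,0.2],[2.49,0.72,-0.38,2.1,0.2,1.0,0.2]]
 step mm 26.2050922425317 deg 2.302621548546004
```

```bash
python3 -m crank '[[[2.27,1.3,-0.1,2,0.2,1,0.2],[2.3,1.25,-0.14,2.1,0.3,1.1,0.2],[2.32,1.21,-0.17,2,0.2,1,0.2],[2.34,1.16,-0.2,2.1,0.3,1.1,0.2],[2.37,1.1,-0.23,2,0.2,1,0.2],[2.38,1.06,-0.26,2,0.3,1.1,0.2],[2.41,1,-0.29,2.1,0.2,1,0.2],[2.42,0.94,-0.31,2,0.2,1.1,0.2],[2.44,0.89,-0.34,2,0.3,1,0.2],[2.46,0.83,-0.35,2.1,0.2,1,0.2],[2.48,0.78,-0.38,2,0.3,1.1,0.2],[2.49,0.72,-0.38,2.1,0.2,1,0.2]]]';python3 -m crank '[[[0,0,0,0,0,0,0.2],[0,0,0,0,0,0,0.2]]]'
python3 shot.py wrist w12; python3 shot.py side s12
python3 - <<'E'
from h import *
from plan import *
import cv2
s=read_state();p,R=s['eef_pos'],s['tool_rot'];q=p-ST;print('s,y,n',q@S_,q@Y,q@N_)
rows(p,R,ST+S_*.096+N_*.21,LR,1,.2)
cv2.imwrite('pics/s12c.png',cv2.resize(cv2.imread('pics/s12.png')[90:210,220:340],None,fx=4.5,fy=4.5,interpolation=cv2.INTER_CUBIC))
E
```

```text
clock: 18.42
eef_pos: [0.4474, -0.0124, 0.2606]
tool_rot: [[-0.075, -0.907, 0.414], [-0.997, 0.067, -0.033], [0.003, -0.415, -0.91]]
force: [0.5, 0.3, -1.6]
gripper_width: 0.0317
clock: 18.68
eef_pos: [0.4484, -0.0116, 0.2619]
tool_rot: [[-0.075, -0.907, 0.415], [-0.997, 0.067, -0.033], [0.002, -0.416, -0.909]]
force: [0.0, -0.3, -2.9]
gripper_width: 0.0318
18.725 [ 0.44865352 -0.0113896   0.26213069] [ 0.56805668  1.1126152  -2.4322009 ] 0.03160533460588284
18.775 [ 0.44880865 -0.0112595   0.26238429] [ 0.14597309  0.50604167 -1.66689868] 0.03132936629479064
s,y,n 0.09345208158693204 9.858249177794992e-05 0.20731337967451224
[[0.01,-0.25,-0.27,0.4,-0.1,0.1,0.2]]
 step mm 3.703989136142208 deg 0.41047766014252757
```

View pics/w12.png

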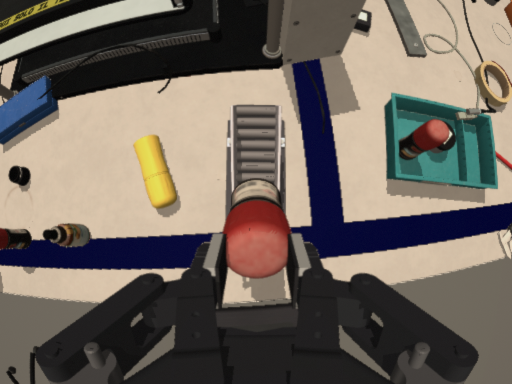

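View pics/s12c.png

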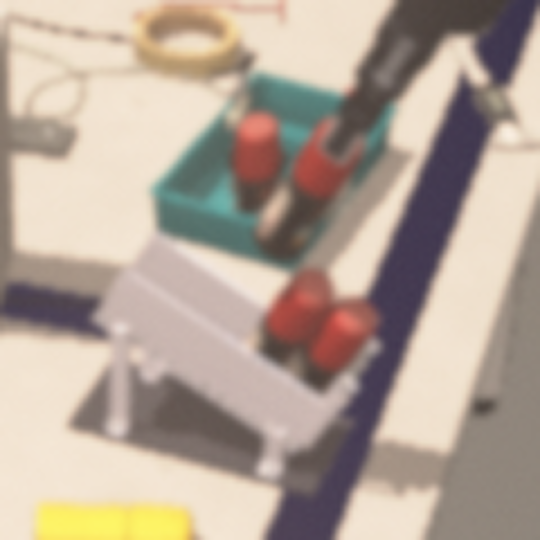

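```bash
python3 -m crank '[[[0,-0.3,0,0.3,0,0,0.2],[0,0,1,0,0,0,0.2],[0,0,2,0,0,0,0.2],[0,0,2,0,0,0,0.2],[0,0,1,0,0,0,0.2],[0,0,0,0,0,0,0.2],[0,0,0,0,0,0,0.2]]]'
python3 shot.py wrist w13; python3 shot.py side s13
python3 - <<'E'
from h import *
from plan import *
import cv2
s=read_state();p,R=s['eef_pos'],s['tool_rot'];q=p-ST;print('s,y,n',q@S_,q@Y,q@N_)
cv2.imwrite('pics/s13c.png',cv2.resize(cv2.imread('pics/s13.png')[90:210,220:340],None,fx=4.5,fy=4.5,interpolation=cv2.INTER_CUBIC))
cv2.imwrite('pics/w13c.png',cv2.resize(cv2.imread('pics/w13.png')[40:300,170:340],None,fx=2.3,fy=2.3,interpolation=cv2.INTER_CUBIC))
E
```

```text
clock: 19.65
eef_pos: [0.4771, -0.0141, 0.2107]
tool_rot: [[-0.074, -0.903, 0.423], [-0.997, 0.066, -0.034], [0.003, -0.424, -0.906]]
force: [0.5, -0.0, -1.2]
gripper_width: 0.0317
19.7 [ 0.47716159 -0.0141708   0.21096301] [ 0.56382475 -0.20675151 -0.79305428] 0.03153741929474911
19.75 [ 0.47715737 -0.01416841  0.21100593] [-0.11607648 -0.26881852 -2.80013722] 0.031196748169289745
s,y,n 0.09755667051833343 -0.0006765949340465199 0.14870963748054883
```

View pics/w13c.png

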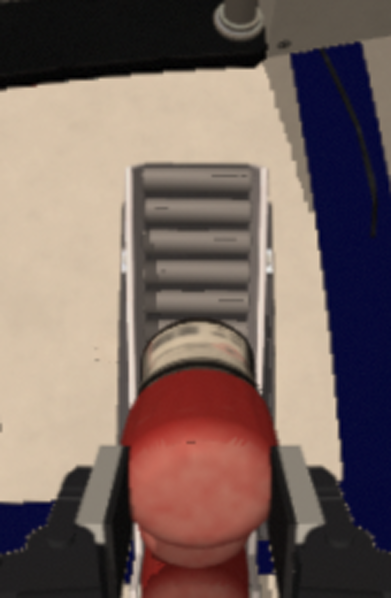

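View pics/s13c.png

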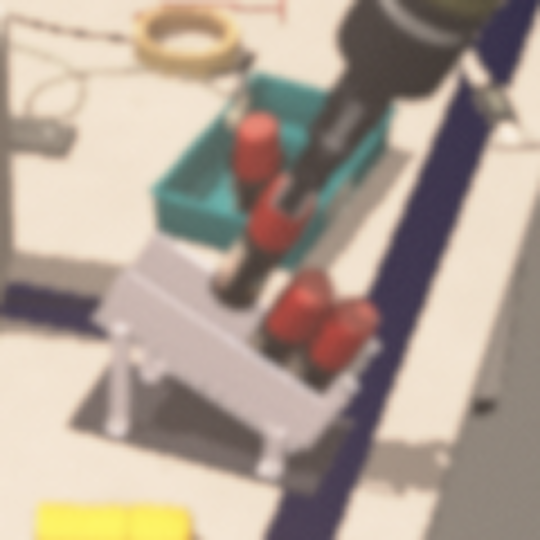

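```bash
python3 -m crank '[[[0,0,1,0,0,0,0.2],[0,0,1.5,0,0,0,0.2],[0,0,1.2,0,0,0,0.2],[0,0,0.8,0,0,0,0.2],[0,0,0.4,0,0,0,0.2],[0,0,0,0,0,0,0.2]]]';python3 -m crank '[[[0,0,0.2,0,0,0,0.2],[0,0,0,0,0,0,0.2]]]'
python3 - <<'E'
from h import *
from plan import *
s=read_state();p,R=s['eef_pos'],s['tool_rot'];q=p-ST;print('s,y,n',q@S_,q@Y,q@N_)
E
```

```text
clock: 20.5
eef_pos: [0.4974, -0.0158, 0.1652]
tool_rot: [[-0.074, -0.904, 0.421], [-0.997, 0.066, -0.034], [0.003, -0.422, -0.906]]
force: [-0.8, -0.2, -2.3]
gripper_width: 0.0313
clock: 20.75
eef_pos: [0.4984, -0.0159, 0.164]
tool_rot: [[-0.074, -0.904, 0.422], [-0.997, 0.066, -0.034], [0.003, -0.423, -0.906]]
force: [0.8, -0.0, -2.2]
gripper_width: 0.0318
s,y,n 0.09699619824841621 -0.0008123982947329715 0.09709068526013619
```

Still free; a little further until contact.

```bash
python3 -m crank '[[[0,0,0.2,0,0,0,0.2],[0,0,0,0,0,0,0.2]]]';python3 -m crank '[[[0,0,0.15,0,0,0,0.2],[0,0,0,0,0,0,0.2]]]'; python3 shot.py side s14
python3 - <<'E'
from h import *
from plan import *
s=read_state();p,R=s['eef_pos'],s['tool_rot'];q=p-ST;print('s,y,n',q@S_,q@Y,q@N_)
cv2.imwrite('pics/s14c.png',cv2.resize(cv2.imread('pics/s14.png')[90:210,220:340],None,fx=4.5,fy=4.5,interpolation=cv2.INTER_CUBIC))
E
```

```text
clock: 21.0
eef_pos: [0.4991, -0.0159, 0.1618]
tool_rot: [[-0.074, -0.904, 0.421], [-0.997, 0.066, -0.034], [0.003, -0.423, -0.906]]
force: [-0.1, -0.1, -1.6]
gripper_width: 0.0316
clock: 21.25
eef_pos: [0.4997, -0.016, 0.1603]
tool_rot: [[-0.074, -0.904, 0.421], [-0.997, 0.066, -0.034], [0.003, -0.423, -0.906]]
force: [0.1, -0.5, -1.0]
gripper_width: 0.0317
21.3 [ 0.49971491 -0.01596768  0.16040606] [-0.3920976   0.53797263 -2.13861247] 0.03167790116256325
s,y,n 0.09668102907598322 -0.0007794622114596792 0.09328716795660032
```

View pics/s14c.png

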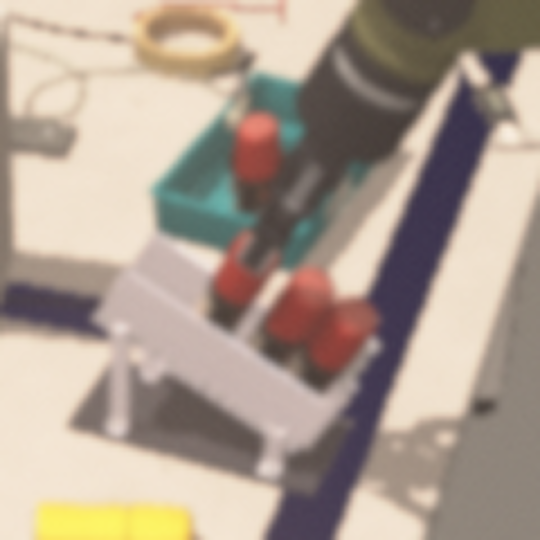

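```bash
python3 -m crank '[[[0,0.4,0,0,0,0,0.2],[0,0.4,0,0,0,0,0.2],[0,0,0,0,0,0,0.2],[0,0,0,0,0,0,0.2]]]';python3 shot.py wrist w15; python3 shot.py side s15
python3 - <<'E'
from h import *
from plan import *
s=read_state();p,R=s['eef_pos'],s['tool_rot'];q=p-ST;print('s,y,n',q@S_,q@Y,q@N_)
a=cv2.resize(cv2.imread('pics/s15.png')[110:200,230:320],None,fx=4.4,fy=4.4,interpolation=cv2.INTER_CUBIC)
b=cv2.resize(cv2.imread('pics/w15.png')[100:340,140:380],(396,396))
cv2.imwrite('pics/m15.png',np.hstack([a,b]))
E
```

```text
clock: 21.8
eef_pos: [0.4925, -0.0155, 0.1572]
tool_rot: [[-0.074, -0.904, 0.422], [-0.997, 0.066, -0.034], [0.003, -0.423, -0.906]]
force: [-0.7, 0.6, -1.6]
gripper_width: 0.0317
21.85 [ 0.4925601  -0.01547863  0.15723505] [-0.45597102  0.33382009 -1.66880081] 0.03222008011682869
21.9 [ 0.49258689 -0.01546233  0.15725384] [ 0.86003094  0.36525461 -1.24542872] 0.03172219904787902
s,y,n 0.08887251353268463 -0.0008099851813709008 0.09345025447343791
```

View pics/m15.png

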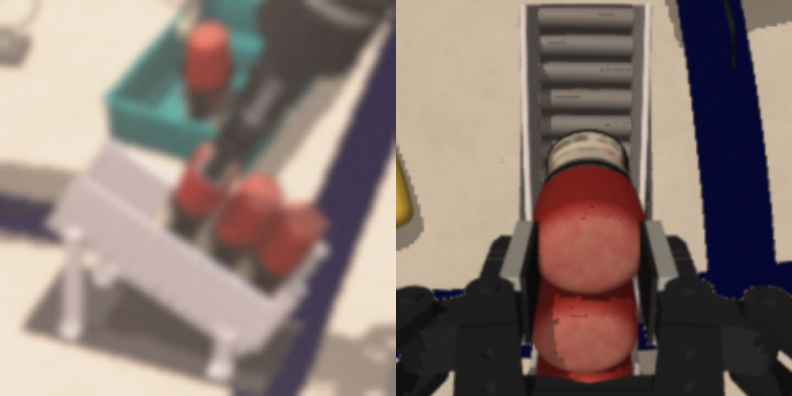

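```bash
python3 -m crank '[[[0,0,0.15,0,0,0,0.2],[0,0,0,0,0,0,0.2]]]';python3 -m crank '[[[0,0,0.15,0,0,0,0.2],[0,0,0,0,0,0,0.2]]]'
```

```text
clock: 22.15
eef_pos: [0.4937, -0.0156, 0.1568]
tool_rot: [[-0.074, -0.903, 0.423], [-0.997, 0.066, -0.034], [0.003, -0.424, -0.906]]
force: [-3.2, 0.6, 3.2]
gripper_width: 0.0315
clock: 22.4
eef_pos: [0.4953, -0.0157, 0.1575]
tool_rot: [[-0.074, -0.902, 0.425], [-0.997, 0.066, -0.034], [0.003, -0.426, -0.904]]
force: [-7.4, 0.6, 11.0]
gripper_width: 0.0316
```

```bash
python3 -m crank '[[[0,0,-0.2,0,0,0,0.2],[0,0,0,0,0,0,0.42],[0,0,0,0,0,0,0.55],[0,0,0,0,0,0,0.7],[0,0,0,0,0,0,0.7],[0,0,0,0,0,0,0.7]]]';python3 shot.py wrist w16; python3 shot.py side s16
python3 - <<'E'
from h import *
from plan import *
s=read_state();p,R=s['eef_pos'],s['tool_rot'];q=p-ST;print('s,y,n',q@S_,q@Y,q@N_)
a=cv2.resize(cv2.imread('pics/s16.png')[110:200,230:320],None,fx=4.4,fy=4.4,interpolation=cv2.INTER_CUBIC)
b=cv2.resize(cv2.imread('pics/w16.png')[100:340,140:380],(396,396))
cv2.imwrite('pics/m16.png',np.hstack([a,b]))
E
```

```text
clock: 23.15
eef_pos: [0.493, -0.0155, 0.1562]
tool_rot: [[-0.074, -0.904, 0.421], [-0.997, 0.066, -0.034], [0.003, -0.423, -0.906]]
force: [0.2, 0.2, -0.1]
gripper_width: 0.0598
23.2 [ 0.49297161 -0.01549564  0.15622296] [ 0.15847913  0.23246377 -0.90011291] 0.059707205638775455
23.25 [ 0.49296865 -0.01548245  0.15623996] [-0.17071535  0.33105501 -0.08914435] 0.059358275218191
s,y,n 0.08879041210302144 -0.0008014272887492409 0.0923698433600156
```

View pics/m16.png

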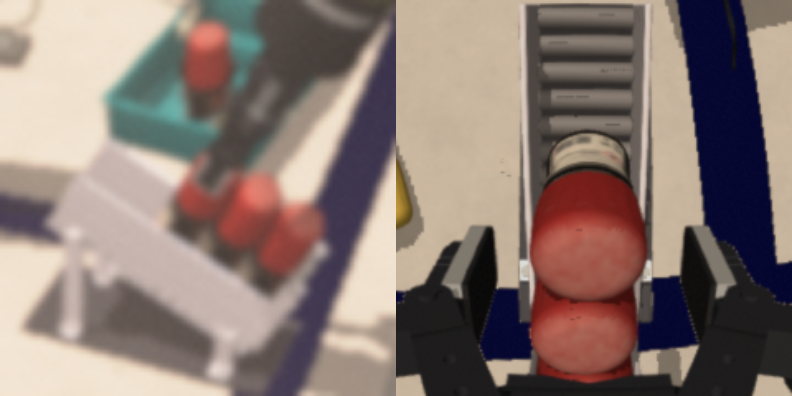

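```bash
python3 -m crank '[[[0,0,-1,0,0,0,0.7],[0,0,-3,0,0,0,0.7],[0,0,-4,0,0,0,0.8],[0,0,-4,0,0,0,0.9],[0,0,-1,0,0,0,0.9]]]'
python3 - <<'E'
from h import *
from plan import *
s=read_state();p,R=s['eef_pos'],s['tool_rot']
rows(p,R,np.array([.44,.395,.25]),down(-80),12,.9)
E
```

```text
clock: 23.88
eef_pos: [0.4387, -0.0112, 0.2784]
tool_rot: [[-0.074, -0.901, 0.428], [-0.997, 0.066, -0.035], [0.003, -0.429, -0.903]]
force: [-0.1, -0.3, -0.2]
gripper_width: 0.0766
[[-3.38,0.31,0.1,-2.1,-0.3,-1.2,0.9],[-3.38,0.24,0.13,-2.1,-0.3,-1.1,0.9],[-3.39,0.17,0.15,-2.1,-0.2,-1.2,0.9],[-3.38,0.1,0.17,-2.1,-0.3,-1.2,0.9],[-3.39,0.01,0.19,-2.1,-0.3,-1.1,0.9],[-3.39,-0.06,0.2,-2.1,-0.3,-1.2,0.9],[-3.38,-0.13,0.22,-2.1,-0.3,-1.2,0.9],[-3.38,-0.22,0.24,-2.1,-0.2,-1.1,0.9],[-3.37,-0.28,0.23,-2.1,-0.3,-1.2,0.9],[-3.37,-0.37,0.24,-2.2,-0.3,-1.2,0.9],[-3.35,-0.45,0.24,-2.1,-0.3,-1.1,0.9],[-3.35,-0.52,0.24,-2.1,-0.3,-1.2,0.9]]
 step mm 33.93146560143776 deg 2.422766731827367
```

```bash
python3 -m crank '[[[-3.38,0.31,0.1,-2.1,-0.3,-1.2,0.9],[-3.38,0.24,0.13,-2.1,-0.3,-1.1,0.9],[-3.39,0.17,0.15,-2.1,-0.2,-1.2,0.9],[-3.38,0.1,0.17,-2.1,-0.3,-1.2,0.9],[-3.39,0.01,0.19,-2.1,-0.3,-1.1,0.9],[-3.39,-0.06,0.2,-2.1,-0.3,-1.2,0.9],[-3.38,-0.13,0.22,-2.1,-0.3,-1.2,0.9],[-3.38,-0.22,0.24,-2.1,-0.2,-1.1,0.9],[-3.37,-0.28,0.23,-2.1,-0.3,-1.2,0.9],[-3.37,-0.37,0.24,-2.2,-0.3,-1.2,0.9],[-3.35,-0.45,0.24,-2.1,-0.3,-1.1,0.9],[-3.35,-0.52,0.24,-2.1,-0.3,-1.2,0.9]]]';python3 -m crank '[[[0,0,0,0,0,0,1],[0,0,0,0,0,0,1]]]'; python3 shot.py wrist w17; python3 shot.py side s17
python3 - <<'E'
from h import *;import pickle
a=cv2.resize(cv2.imread('pics/s17.png')[110:200,230:320],None,fx=4.4,fy=4.4,interpolation=cv2.INTER_CUBIC)
im=cv2.imread('pics/w17.png');b=cv2.resize(im[60:300,140:380],(396,396))
cv2.imwrite('pics/m17.png',np.hstack([a,b]))
c=pickle.load(open("pics/w17.pkl","rb"));print(-c['R'].T@c['t'])
h=cv2.cvtColor(im,cv2.COLOR_BGR2HSV)
for vm in (70,90,130,150):
  m=(((h[:,:,0]<8)|(h[:,:,0]>172))&(h[:,:,1]>90)&(h[:,:,2]>vm)).astype(np.uint8)
  cs,_=cv2.findContours(m,cv2.RETR_EXTERNAL,cv2.CHAIN_APPROX_NONE)
  for k in cs:
    if cv2.contourArea(k)<300: continue
    k=k[:,0]
    if not 200<k[:,0].mean()<320: continue
    W=np.array([onz(c,u,v,.100,True)[:2]*1000 for u,v in k],np.float32)
    print(vm,k.mean(0),cv2.fitEllipse(W))
E
```

```text
clock: 25.38
eef_pos: [0.4389, 0.3961, 0.2444]
tool_rot: [[0.175, -0.985, -0.011], [-0.985, -0.175, 0.0], [-0.002, 0.01, -1.0]]
force: [0.0, 0.1, 0.0]
gripper_width: 0.0769
clock: 25.62
eef_pos: [0.4389, 0.3946, 0.245]
tool_rot: [[0.174, -0.985, -0.009], [-0.985, -0.174, 0.0], [-0.002, 0.009, -1.0]]
force: [0.4, 0.1, -0.2]
gripper_width: 0.0856
25.675 [0.43901575 0.39441715 0.2453996 ] [-0.16070581 -0.65516601  0.06343873] 0.08599832364792208
25.725 [0.43910439 0.39434632 0.2458345 ] [-0.75996467  0.08646062 -0.8355648 ] 0.08533577779123692
[0.51508327 0.40737983 0.3895428 ]
70 [248.01851852 152.94444444] ((462.44354248046875, 407.0769958496094), (36.90765380859375, 38.16685485839844), 12.853111267089844)
90 [248.07272727 153.        ] ((461.9759521484375, 407.35369873046875), (36.12398910522461, 37.093177795410156), 15.19166374206543)
130 [246.98913043 154.51086957] ((460.83514404296875, 407.8260192871094), (29.5745849609375, 34.529117584228516), 5.33097505569458)
150 [246.82352941 154.67058824] ((460.7562255859375, 407.9284362792969), (27.252470016479492, 32.218875885009766), 2.2661848068237305)
```

View pics/m17.png

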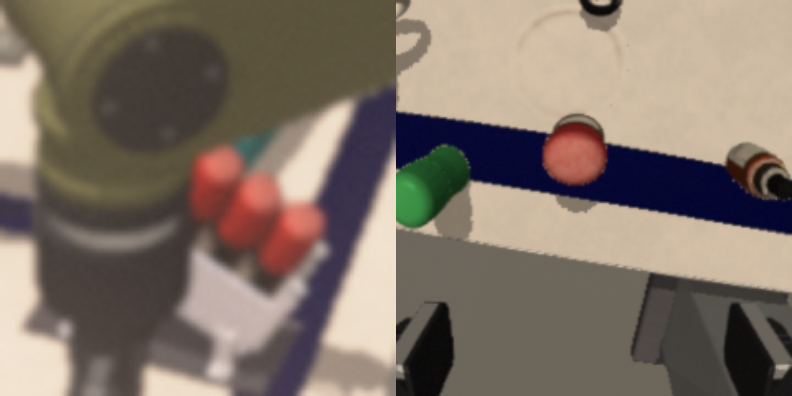

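Run:
```python
from h import *
from plan import *
s=read_state();p,R=s['eef_pos'],s['tool_rot']
rows(p,R,np.array([.460,.4065,.185]),down(-85),4,.9)
```

```text
[[-0.2,-0.58,1.52,0.1,0.0,1.2,0.9],[-0.22,-0.57,1.52,0.1,0.1,1.3,0.9],[-0.23,-0.56,1.51,0.1,0.0,1.2,0.9],[-0.25,-0.56,1.52,0.1,0.0,1.3,0.9]]
 step mm 16.365312586760098 deg 1.2469696078917303
```

```bash
python3 -m crank '[[[-0.2,-0.58,1.52,0.1,0,1.2,0.9],[-0.22,-0.57,1.52,0.1,0.1,1.3,0.9],[-0.23,-0.56,1.51,0.1,0,1.2,0.9],[-0.25,-0.56,1.52,0.1,0,1.3,0.9],[0,0,0,0,0,0,0.9],[0,0,0,0,0,0,0.9],[0,0,0,0,0,0,0.9]]]'; python3 shot.py wrist w18
python3 - <<'E'
from h import *;import pickle
im=cv2.imread('pics/w18.png');b=cv2.resize(im[120:260,180:340],None,fx=4,fy=4,interpolation=cv2.INTER_CUBIC)
cv2.imwrite('pics/m18.png',b)
s=read_state();p,R=s['eef_pos'],s['tool_rot']
for n in('w11','w18'):
  im=cv2.imread(f'pics/{n}.png')
  c=pickle.load(open(f"pics/{n}.pkl","rb"));cc=-c['R'].T@c['t'];xd=c['R'][0];print(n,cc,'img x dir deg',np.degrees(np.arctan2(xd[1],xd[0])))
  h=cv2.cvtColor(im,cv2.COLOR_BGR2HSV)
  for vm in (70,90,130,150):
   m=(((h[:,:,0]<8)|(h[:,:,0]>172))&(h[:,:,1]>90)&(h[:,:,2]>vm)).astype(np.uint8)
   cs,_=cv2.findContours(m,cv2.RETR_EXTERNAL,cv2.CHAIN_APPROX_NONE)
   for k in cs:
    if cv2.contourArea(k)<300: continue
    k=k[:,0]
    if not 200<k[:,0].mean()<320: continue
    W=np.array([onz(c,u,v,.100,True)[:2]*1000 for u,v in k],np.float32)
    print(vm,k[:,0].min(),k[:,0].max(),k[:,1].min(),k[:,1].max(),cv2.fitEllipse(W))
for z in (.1,.106):
  for y in (-.018,0,.018): print(z,y,proj(c,np.array([*p[:2],z])+R@[0,y,0],True))
E
```

```text
clock: 26.6
eef_pos: [0.4604, 0.4077, 0.1864]
tool_rot: [[0.087, -0.996, 0.001], [-0.996, -0.087, 0.002], [-0.002, -0.001, -1.0]]
force: [0.4, -0.5, -0.3]
gripper_width: 0.0768
26.65 [0.46042035 0.40769128 0.18635495] [ 0.93071633 -0.11962999  0.33556288] 0.07694457033026554
w11 [0.63799804 0.2908028  0.33642284] img x dir deg -81.65357605508734
70 232 277 167 212 ((567.5059204101562, 282.37408447265625), (37.23639678955078, 39.51900100708008), 99.40412139892578)
90 232 275 175 212 ((564.7027587890625, 282.4308166503906), (31.513940811157227, 36.288719177246094), 13.21385669708252)
130 235 271 179 208 ((564.2515869140625, 282.7057800292969), (25.200563430786133, 30.03203582763672), 6.981741905212402)
w18 [0.53605466 0.41370396 0.33167653] img x dir deg -85.01002319864203
70 234 280 168 216 ((464.35028076171875, 407.48443603515625), (38.234683990478516, 40.974124908447266), 100.70277404785156)
90 234 280 170 216 ((462.8521728515625, 407.5023498535156), (36.72710037231445, 38.407718658447266), 110.236328125)
130 235 277 180 214 ((460.56805419921875, 407.83074951171875), (29.392757415771484, 33.880794525146484), 1.6349401473999023)
150 237 275 182 213 ((460.3970642089844, 408.03497314453125), (26.325105667114258, 31.242752075195312), 178.93801879882812)
0.1 -0.018 [256.17873467 176.12341926]
0.1 0 [256.19434072 197.43558286]
0.1 0.018 [256.21021727 217.79100238]
0.106 -0.018 [256.15955082 177.97927335]
0.106 0 [256.17605733 199.76746038]
0.106 0.018 [256.19286709 220.53150267]
```

View pics/m18.png

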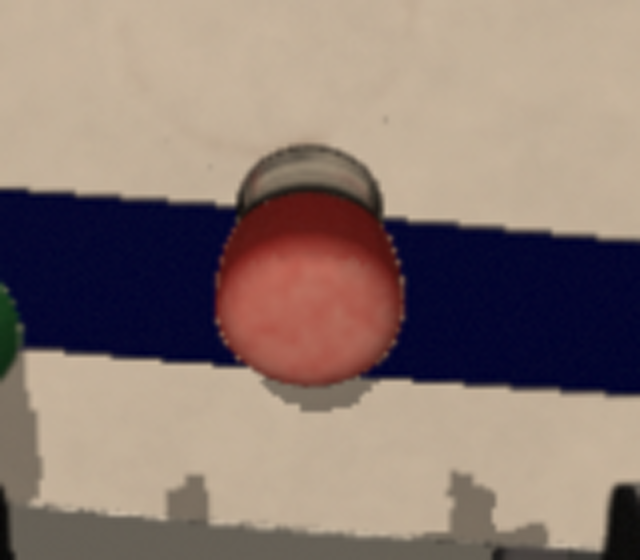

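```bash
python3 -m crank '[[[0,0,2.5,0,0,3.5,0.9],[0,0,2.5,0,0,0,0.9],[0,0,2.4,0,0,0,0.9],[0,0,1.4,0,0,0,0.9],[0,0,0.5,0,0,0,0.9],[0,0,0,0,0,0,0.9],[0,0,0,0,0,0,0.6],[0,0,0,0,0,0,0.4],[0,0,0,0,0,0,0.2],[0,0,0,0,0,0,0.2],[0,0,0,0,0,0,0.2],[0,0,0,0,0,0,0.2]]]'
```

```text
clock: 28.15
eef_pos: [0.4608, 0.4079, 0.0936]
tool_rot: [[0.026, -1.0, 0.001], [-1.0, -0.026, 0.002], [-0.002, -0.001, -1.0]]
force: [0.1, -0.7, 6.4]
gripper_width: 0.0313
```

```bash
python3 -m crank '[[[0,0,-0.5,0,0,0,0.2],[0,0,-2,0,0,0,0.2],[0,0,-5,0,0,0,0.2],[0,0,-5,0,0,0,0.2],[0,0,-4,0,0,0,0.2],[0,0,-1,0,0,0,0.2]]]'
python3 - <<'E'
from h import *
from plan import *
s=read_state();p,R=s['eef_pos'],s['tool_rot']
a=ST+S_*.134+N_*.214+Y*.0;print(a)
rows(p,R,a,LR,12,.2)
E
```

```text
clock: 28.9
eef_pos: [0.4613, 0.4083, 0.2722]
tool_rot: [[0.027, -1.0, 0.005], [-1.0, -0.026, 0.005], [-0.005, -0.005, -1.0]]
force: [-0.0, 0.0, -1.2]
gripper_width: 0.0313
[ 0.48262878 -0.01390131  0.28558071]
[[3.52,-0.08,-0.13,2.1,0.1,0.5,0.2],[3.52,-0.13,-0.12,2.0,0.2,0.4,0.2],[3.52,-0.14,-0.1,2.1,0.1,0.5,0.2],[3.52,-0.19,-0.09,2.0,0.1,0.5,0.2],[3.52,-0.21,-0.08,2.1,0.2,0.5,0.2],[3.51,-0.25,-0.05,2.0,0.1,0.4,0.2],[3.51,-0.28,-0.04,2.1,0.1,0.5,0.2],[3.52,-0.31,-0.02,2.1,0.1,0.5,0.2],[3.5,-0.34,-0.01,2.0,0.2,0.4,0.2],[3.51,-0.36,0.02,2.1,0.1,0.5,0.2],[3.5,-0.39,0.04,2.0,0.1,0.5,0.2],[3.5,-0.42,0.06,2.1,0.2,0.5,0.2]]
 step mm 35.24361561283679 deg 2.114585993189935
```

```bash
python3 -m crank '[[[3.52,-0.08,-0.13,2.1,0.1,0.5,0.2],[3.52,-0.13,-0.12,2,0.2,0.4,0.2],[3.52,-0.14,-0.1,2.1,0.1,0.5,0.2],[3.52,-0.19,-0.09,2,0.1,0.5,0.2],[3.52,-0.21,-0.08,2.1,0.2,0.5,0.2],[3.51,-0.25,-0.05,2,0.1,0.4,0.2],[3.51,-0.28,-0.04,2.1,0.1,0.5,0.2],[3.52,-0.31,-0.02,2.1,0.1,0.5,0.2],[3.5,-0.34,-0.01,2,0.2,0.4,0.2],[3.51,-0.36,0.02,2.1,0.1,0.5,0.2],[3.5,-0.39,0.04,2,0.1,0.5,0.2],[3.5,-0.42,0.06,2.1,0.2,0.5,0.2]]]';python3 -m crank '[[[0,0,0,0,0,0,0.2],[0,0,0,0,0,0,0.2],[0,0,0,0,0,0,0.2]]]'
python3 - <<'E'
from h import *
from plan import *
s=read_state();p,R=s['eef_pos'],s['tool_rot'];q=p-ST;print('s,y,n',q@S_,q@Y,q@N_)
rows(p,R,ST+S_*.134+N_*.155-Y*.0005,LR,4,.2)
E
```

```text
clock: 30.4
eef_pos: [0.4805, -0.0157, 0.2802]
tool_rot: [[-0.076, -0.907, 0.414], [-0.997, 0.067, -0.036], [0.005, -0.416, -0.909]]
force: [0.2, 0.0, -0.8]
gripper_width: 0.0314
clock: 30.78
eef_pos: [0.4814, -0.0138, 0.2818]
tool_rot: [[-0.074, -0.907, 0.415], [-0.997, 0.066, -0.035], [0.005, -0.417, -0.909]]
force: [0.2, -0.4, -1.6]
gripper_width: 0.0311
s,y,n 0.13128340848737086 -5.090762329907592e-06 0.2110564809328776
[[0.01,-0.08,1.4,0.1,-0.1,0.0,0.2],[0.01,-0.07,1.4,0.1,0.0,0.1,0.2],[0.01,-0.07,1.4,0.1,-0.1,0.0,0.2],[0.01,-0.07,1.4,0.1,0.0,0.0,0.2]]
 step mm 14.03111243624791 deg 0.11377661009961967
```

```bash
python3 -m crank '[[[0,-0.15,1.4,0.1,0,0,0.2],[0,-0.15,1.4,0.1,0,0,0.2],[0,-0.1,1.4,0.1,0,0,0.2],[0,0,1.4,0.1,0,0,0.2],[0,0,0,0,0,0,0.2],[0,0,0,0,0,0,0.2]]]'
python3 shot.py wrist w19; python3 shot.py side s19
cat > m.py <<'E'
import sys
from h import *
from plan import *
k=sys.argv[1]
s=read_state();p,R=s['eef_pos'],s['tool_rot'];q=p-ST;print('s,y,n',q@S_,q@Y,q@N_)
a=cv2.resize(cv2.imread(f'pics/s{k}.png')[110:200,230:320],None,fx=4.4,fy=4.4,interpolation=cv2.INTER_CUBIC)
b=cv2.resize(cv2.imread(f'pics/w{k}.png')[80:320,140:380],(396,396))
cv2.imwrite(f'pics/m{k}.png',np.hstack([a,b]))
E
python3 m.py 19
```

```text
clock: 31.52
eef_pos: [0.5087, -0.0171, 0.2334]
tool_rot: [[-0.076, -0.903, 0.423], [-0.997, 0.067, -0.037], [0.005, -0.424, -0.905]]
force: [0.0, 0.9, -2.0]
gripper_width: 0.0313
31.575 [ 0.50884796 -0.01718678  0.2338959 ] [ 0.32856929  0.10037152 -1.71067369] 0.03087065935998775
31.625 [ 0.50886838 -0.0171767   0.23410564] [ 0.09894528  0.79414197 -1.55020666] 0.03154254601706979
s,y,n 0.1361824843269915 -0.0012987624840064885 0.15618583319903637
```

View pics/m19.png

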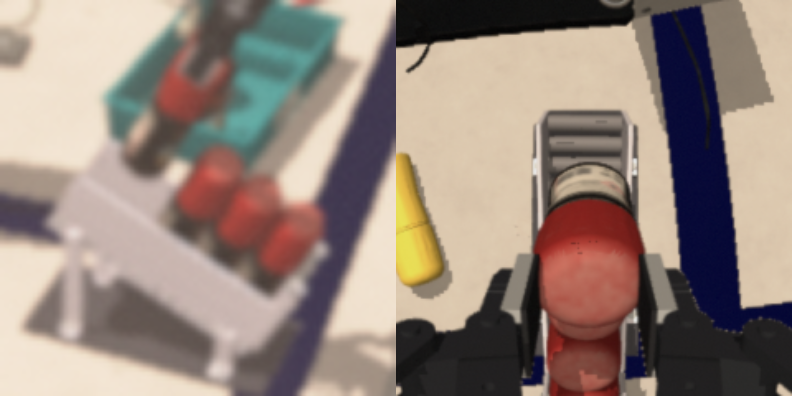

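```bash
python3 -m crank '[[[-0.06,0,1,0,0,0,0.2],[0,0.1,1.4,0,0,0,0.2],[0,0,1.4,0,0,0,0.2],[0,0,1,0,0,0,0.2],[0,0,0.6,0,0,0,0.2],[0,0,0,0,0,0,0.2],[0,0,0,0,0,0,0.2]]]'
python3 -m crank '[[[0,0.4,0,0,0,0,0.2],[0,0.2,0,0,0,0,0.2],[0,0,0.1,0,0,0,0.2],[0,0,0,0,0,0,0.2]]]'
python3 shot.py wrist w20; python3 shot.py side s20;python3 m.py 20
```

```text
clock: 32.5
eef_pos: [0.5308, -0.0184, 0.1845]
tool_rot: [[-0.076, -0.903, 0.423], [-0.997, 0.067, -0.037], [0.005, -0.425, -0.905]]
force: [0.2, -0.7, -0.3]
gripper_width: 0.0311
clock: 33.0
eef_pos: [0.5255, -0.018, 0.1804]
tool_rot: [[-0.076, -0.903, 0.423], [-0.997, 0.067, -0.037], [0.005, -0.424, -0.906]]
force: [0.8, 0.4, -0.9]
gripper_width: 0.0308
33.05 [ 0.52556224 -0.01802761  0.18047288] [-0.67898286 -0.27346406 -0.94304953] 0.03132051982873913
33.1 [ 0.52562369 -0.0180391   0.18056499] [ 0.05050767 -0.13347898 -0.69272185] 0.03098604028655541
s,y,n 0.12875655698833569 -0.0009024418893768612 0.1005730263756199
```

View pics/m20.png

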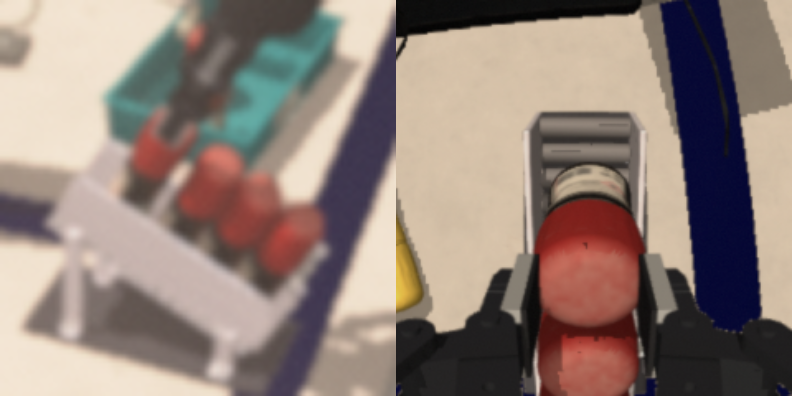

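```bash
python3 -m crank '[[[0,0.1,0.3,0,0,0,0.2],[0,0.1,0.2,0,0,0,0.2],[0,0,0,0,0,0,0.2]]]';python3 -m crank '[[[0,0.1,0.15,0,0,0,0.2],[0,0,0,0,0,0,0.2]]]'
python3 - <<'E'
from h import *
from plan import *
s=read_state();p,R=s['eef_pos'],s['tool_rot'];q=p-ST;print('s,y,n',q@S_,q@Y,q@N_)
E
```

```text
clock: 33.48
eef_pos: [0.5256, -0.018, 0.1746]
tool_rot: [[-0.076, -0.903, 0.422], [-0.997, 0.067, -0.036], [0.005, -0.423, -0.906]]
force: [0.2, -0.9, -0.7]
gripper_width: 0.031
clock: 33.72
eef_pos: [0.5255, -0.0181, 0.1731]
tool_rot: [[-0.076, -0.903, 0.422], [-0.997, 0.067, -0.037], [0.005, -0.424, -0.906]]
force: [-1.3, -0.2, -1.4]
gripper_width: 0.0314
s,y,n 0.12547290459282526 -0.0009274676472407678 0.093879839910896
```

```bash
python3 -m crank '[[[0,0,0.1,0,0,0,0.2],[0,0,0,0,0,0,0.2]]]';python3 -m crank '[[[0,0,0.1,0,0,0,0.2],[0,0,0,0,0,0,0.2]]]'
python3 - <<'E'
from h import *
from plan import *
s=read_state();p,R=s['eef_pos'],s['tool_rot'];q=p-ST;print('s,y,n',q@S_,q@Y,q@N_)
E
```

```text
clock: 33.98
eef_pos: [0.5264, -0.0182, 0.1732]
tool_rot: [[-0.076, -0.903, 0.424], [-0.997, 0.067, -0.037], [0.005, -0.425, -0.905]]
force: [-2.5, 0.9, 2.1]
gripper_width: 0.031
clock: 34.22
eef_pos: [0.5274, -0.0183, 0.1737]
tool_rot: [[-0.076, -0.902, 0.425], [-0.997, 0.066, -0.037], [0.005, -0.427, -0.904]]
force: [-6.1, -0.5, 7.0]
gripper_width: 0.0308
s,y,n 0.1274692466052248 -0.0009848476493375866 0.0935990034263285
```

Contact with the rollers; ease off and release.

```bash
python3 -m crank '[[[0,0,-0.15,0,0,0,0.2],[0,0,0,0,0,0,0.42],[0,0,0,0,0,0,0.55],[0,0,0,0,0,0,0.7],[0,0,0,0,0,0,0.7],[0,0,0,0,0,0,0.7]]]'
python3 shot.py wrist w21; python3 shot.py side s21;python3 m.py 21
```

```text
clock: 34.98
eef_pos: [0.5258, -0.0181, 0.1728]
tool_rot: [[-0.076, -0.903, 0.423], [-0.997, 0.067, -0.037], [0.005, -0.424, -0.906]]
force: [-0.0, 0.0, 0.0]
gripper_width: 0.0595
35.025 [ 0.52582286 -0.01811172  0.17284195] [ 0.22551662 -0.00473016 -0.43307877] 0.05995671236782793
35.075 [ 0.52581587 -0.01807215  0.17284526] [ 0.53113909 -0.20617801  0.02235824] 0.05996663744137447
s,y,n 0.12566998488323303 -0.0009209894051934216 0.09349453845834918
```

View pics/m21.png

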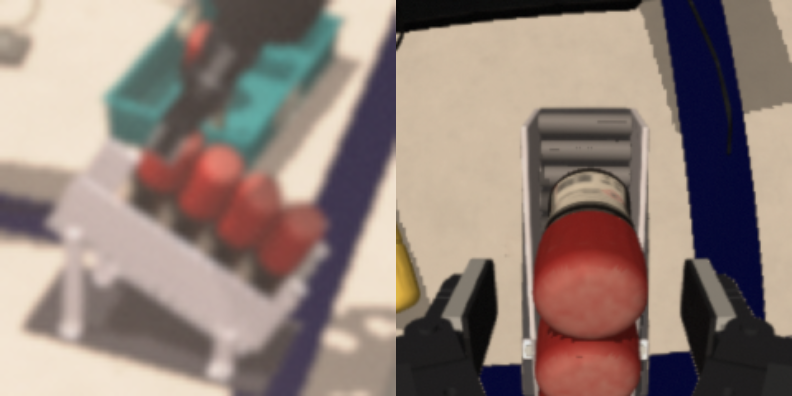

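Released. Retract along the tool axis and check from clear.

```bash
python3 -m crank '[[[0,0,-1,0,0,0,0.7],[0,0,-3,0,0,0,0.7],[0,0,-4,0,0,0,0.8],[0,0,-4,0,0,0,0.9],[0,0,-3,0,0,0,0.9],[0,3,-2,0,0,0,1],[0,0,0,0,0,0,1],[0,0,0,0,0,0,1]]]'
python3 shot.py wrist w22; python3 shot.py side s22; python3 shot.py top t22
python3 - <<'E'
from h import *
a=cv2.resize(cv2.imread('pics/s22.png')[90:210,220:340],(396,396),interpolation=cv2.INTER_CUBIC)
b=cv2.resize(cv2.imread('pics/t22.png')[140:240,265:365],(396,396),interpolation=cv2.INTER_CUBIC)
cv2.imwrite('pics/m22.png',np.hstack([a,b]))
E
```

```text
clock: 36.08
eef_pos: [0.4269, -0.0099, 0.3143]
tool_rot: [[-0.076, -0.903, 0.423], [-0.997, 0.067, -0.037], [0.005, -0.425, -0.905]]
force: [-0.5, -0.3, -0.7]
gripper_width: 0.0853
36.125 [ 0.42698643 -0.00987544  0.31379205] [-0.92396109  0.3030015  -0.24262975] 0.08557093651178603
36.175 [ 0.42703448 -0.00988633  0.31347561] [-0.26892486 -0.63798813 -0.44265823] 0.08564187664226526
36.225 [ 0.42705325 -0.00987486  0.31329117] [-0.9394607   0.13028072 -0.10627378] 0.08545991836111734
```

View pics/m22.png

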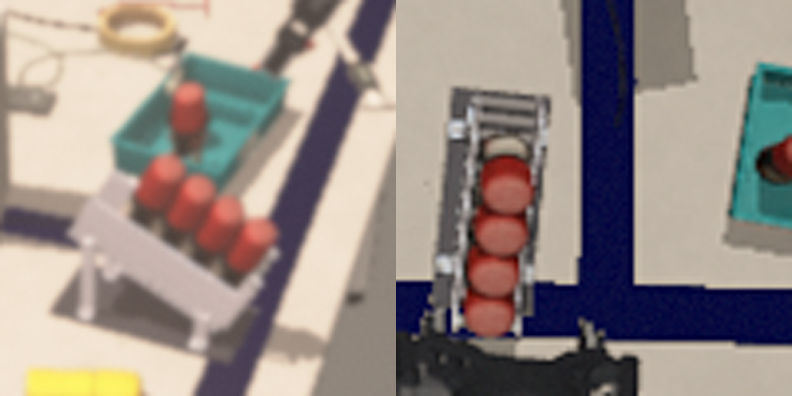

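View pics/w22.png

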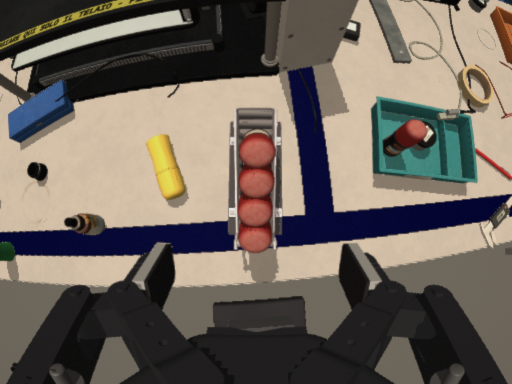

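Run:
```python
from h import *;import pickle
from plan import *
c=pickle.load(open("pics/w22.pkl","rb"));S=pickle.load(open("pics/s22.pkl","rb"))
for w,q in [((255.5,238),(258,226)),((255,212),(227,205)),((256.5,183),(198,185)),((257,151),(166,164))]:
    x,e=tri(ray(c,*w,True),ray(S,220+q[0]/3.3,90+q[1]/3.3));d=x-ST;print('s,y,n',(d@S_).round(4),(d@Y).round(4),(d@N_).round(4),np.round(e[0],4))
print(read_state()['force']);finish_job()
```

```text
s,y,n 0.0226 -0.0005 0.1041 0.0005
s,y,n 0.0561 0.0003 0.1057 0.0007
s,y,n 0.0885 -0.0013 0.1049 0.0006
s,y,n 0.1232 -0.0018 0.1041 0.0011
[-0.9394607   0.13028072 -0.10627378]
the job is handed in; nothing more can be done
```

The job is handed in at about 36 s on the clock; `finish_job` gave no verdict.

- **Oldest bottle:** I lifted it out of the lane along its lean and stood it upright in the larger compartment, clear of the jar. The two older bottles then fed down to the front.
- **New bottles:** I loaded both behind them, one after the other, with the 42 mm side across the lane.

The last check triangulated the cap tops from the wrist and side pictures. This table gives where each bottle sits along the slope from `lane_stop`, against where it should be:

| Place in lane | Measured (mm) | Nominal (mm) |
|---|---|---|
| 1st | 22.6 | 18 |
| 2nd | 56.1 | 53.5 |
| 3rd | 88.5 | 89 |
| 4th | 123.2 | 124.5 |

All four lie within 2 mm of the lane's mid-line, with tops 104 to 106 mm above the bed, so they are seated and leaning with the slope. The tray bottle looks upright in the last pictures. The jar, dropper bottle and loupe look undisturbed, judged by eye only.

**Disagreements:**
- The gripper read about 32 mm on the 42 mm side in all three grasps. The bottles did not slip, and I did not find out why.
- The front cap measures about 5 mm off nominal. That is inside the 14 mm allowance, and its domed top makes the centre hard to place.

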